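# Tap jammed buffers out of the dispenser jar and tip them into the kit tray

## Task

The rubber buffers have jammed in the neck of the slanting dispenser jar. Tap the side of the jar, firmly enough to shake it but not hard, and without poking into the neck, until all five have dropped into the small picking bin below; then tip them out of the bin into the wide kit tray and stand the empty bin back upright under the jar's mouth. Leave the other things on the bench where they are.

Things in the scene. Friction and masses are not known exactly. Their poses are not given: they have to be found in the camera images.
- stand: Bench stand of the dispenser jar; origin at the foot of its post (16 mm thick, 215 mm high), base plate 150 (x) by 130 (y) by 12 mm. The clear jar hangs neck-down in a steel clamp on the post. Axes, shared by jar_mid and jar_mouth: z up; -x is the level direction in which the mouth points, away from the post, roughly towards the robot; +y is the jar's left side as the robot sees it.
- jar_mid (a point): Point on the axis of the jar, in the middle of its round body (radius 42 mm), 185 mm above the bench, 90 mm from the post. The jar is 156 mm long: body 110 mm, shoulder 20 mm, neck 26 mm; base at the top. Its axis slopes 48 degrees below the level. This point is 60 mm from the base; the clamp band is higher up, 31 to 57 mm from the base.
- jar_mouth (a point): Centre of the jar's open mouth (45 mm across inside, 51 mm outside), 96 mm further down the axis than jar_mid, 114 mm above the bench; the rim's lowest edge is 97 mm above the bench. Axes as the stand.
- jar (a joint): Swing (rad) of jar and clamp about the post in a springy rubber bush, 7 N m/rad, travel 0.2 either way: 0 at rest; a push on the +y side makes it positive. It springs back and shakes for half a second. Taps of 5 to 8 N on the side at jar_mid, moving it some 6 to 9 mm and let go quickly, loosen the jam in a few taps; 2 or 3 N do not. The thin plastic must not be pressed with over 25 N.
- bin_center (a point): Centre, half its height up, of the loose, small grey picking bin under the mouth: 112 mm long (y), 66 mm wide (x), 50 mm high, walls 3 mm, about 120 g, open on top. High back wall at +y. At -y, no wall: the floor slopes up at 30 degrees over the last 46 mm to a lip 26 mm high, over which it pours. Plain upright side walls, 66 mm apart outside (x).
- bin_back (a point): Middle of the top edge of the bin's back wall, 56 mm in +y of bin_center and 25 mm above it. The jar's neck hangs over the bin: a gripper pointing straight down has no room there, but one that comes in over this edge from +y, leaning about 40 degrees, can take the bin by its sides. At the start the bin stands about 26 mm in -x of the spot under the mouth.
- tray_in (a point): Centre of the inner floor (4 mm above the bench) of the empty, wide, white kit tray, an open box 150 mm (x) by 190 mm (y) outside, 45 mm high, walls 4 mm; it does not move.
- tape_c (a point): Roll of masking tape lying flat, 96 mm across, 25 mm high: its centre. Not part of the job.
- squeegee_c (a point): Hand squeegee lying flat, 150 mm wide, 130 mm long, 20 mm high: its middle. Not part of the job.
- wedge_c (a point): Black plastic trim wedge lying flat, 180 mm long, 14 mm high: its middle. Not part of the job.
- buffer0_c (a point): Centre of one of the five loose black rubber bonnet buffers, domed stubs 24 mm across and 22 mm tall, 18 g each, all alike, jammed above the neck inside the jar at the start.
- buffer1_c (a point): Centre of buffer 2 of the five, like the first.
- buffer2_c (a point): Centre of buffer 3 of the five, like the first.
- buffer3_c (a point): Centre of buffer 4 of the five, like the first.
- buffer4_c (a point): Centre of buffer 5 of the five, like the first.
Not all that is in view belongs to the job. Of the things shaped like the part that bears bin_center, the grey one is meant.

How it is judged (in metres and radians):
On the way, in this order (a step that is already met when the one before it is completed fails the run):
1. the jar is tapped: the robot touches it with over 2 N (contact force between any of the fingers, the arm and jar above 2 N).
2. all five buffers are out of the jar (height (world z) of each of buffer0_c, buffer1_c, buffer2_c, buffer3_c, buffer4_c below 0.085 m), for 0.2 s.
3. all five buffers are in the tray (x of buffer0_c in the frame of tray_in between -0.073 and 0.073 m and y of buffer0_c in the frame of tray_in between -0.093 and 0.093 m and z of each of buffer0_c, buffer1_c, buffer2_c, buffer3_c, buffer4_c in the frame of tray_in below 0.045 m and x of buffer1_c in the frame of tray_in between -0.073 and 0.073 m and y of buffer1_c in the frame of tray_in between -0.093 and 0.093 m and x of buffer2_c in the frame of tray_in between -0.073 and 0.073 m and y of buffer2_c in the frame of tray_in between -0.093 and 0.093 m and x of buffer3_c in the frame of tray_in between -0.073 and 0.073 m and y of buffer3_c in the frame of tray_in between -0.093 and 0.093 m and x of buffer4_c in the frame of tray_in between -0.073 and 0.073 m and y of buffer4_c in the frame of tray_in between -0.093 and 0.093 m), for 0.2 s.
At the end, for the whole second after the job is handed in: all five buffers lie inside the kit tray; the bin stands upright on the bench (within 0.1 rad) with the jar's mouth above it (mouth centre within 45 mm along and 40 mm across of the bin's centre); the jar has swung back to rest (within 0.03 rad) (all of step 3 and angle between bin_center's own z axis and vertical below 0.1 rad and height (world z) of bin_center below 0.028 m and y of jar_mouth in the frame of bin_center between -0.045 and 0.045 m and x of jar_mouth in the frame of bin_center between -0.04 and 0.04 m and value of joint jar between -0.03 and 0.03 rad); the robot touches nothing.
It fails at once if the jar is pressed with more than 25 N (contact force between any of the fingers, the arm and jar above 25 N).
It fails at once if a buffer in the jar is poked with the fingers ((contact force between the fingers and buffer0 above 2 N and distance between buffer0_c and jar_mid below 0.1 m) or (contact force between the fingers and buffer1 above 2 N and distance between buffer1_c and jar_mid below 0.1 m) or (contact force between the fingers and buffer2 above 2 N and distance between buffer2_c and jar_mid below 0.1 m) or (contact force between the fingers and buffer3 above 2 N and distance between buffer3_c and jar_mid below 0.1 m) or (contact force between the fingers and buffer4 above 2 N and distance between buffer4_c and jar_mid below 0.1 m)).
It fails at once if the tape, squeegee or wedge is moved by more than 40 mm (distance of any of tape_c, squeegee_c, wedge_c from where it was at the start of the episode above 0.04 m).
It also fails if it takes over 69 s, if anything falls off the work surface, if the arm or the gripper's body presses on something with over 40 N, if the wrist force passes 120 N, or if a joint passes its speed limit or range.

## Robot

A 7-joint arm with a two-finger parallel gripper is mounted at the origin on the work surface. World frame = base frame: x ahead of the robot, y to its left, z up, the work surface at z = 0. Lengths are in m, angles in degrees, forces in N, time in s.
With the tool pointing down it reaches from about 0.425 to 0.875 m from the base axis. Payload 4.7 kg.
Tool frame: the origin (TCP) lies between the finger pads; the fingertips stand 14 mm ahead of it and the grasp point (between the pads) lies 5 mm behind it (env.tip_reach is the distance from the TCP to the fingertips, in m); z points along the fingers, y is the direction in which the jaws open and shut (so a half turn about z gives the same grasp; the last joint's range is limited). The gripper opens to 87 mm and grips with 3 to 60 N. Pads are 19 mm wide; open, the fingers measure 117 mm over their backs; the gripper's body (75 mm by 190 mm) begins 51 mm behind the grasp point.
Start: joints at [-74.02, 18.392, -4.016, 83.108, 1.295, 78.541, -3.26], TCP at [0.17, 0.627, 0.237] pointing down, gripper open.
Joint ranges: [-163.93, 163.93], [-17.29, 119.83], [-79.2, 71.16], [3.27, 140.29], [-89.18, 269.18], [5.43, 117.66], [-154.24, 154.24]. Speed limits (degrees/s): [147.25, 147.25, 180, 180, 180, 180, 180].

## Interface

Orientations are given as [roll, pitch, yaw] about the fixed x, y, z axes, in that order (R = Rz(yaw) Ry(pitch) Rx(roll)).
In Python, from cell import env gives the robot as it stands. The module is installed in compiled form; this text tells all that it offers.
- The arm moves only by the shell command python3 -m pendant 'ROWS' [FORCE]. ROWS is JSON, a list of rows, each an object of numbers: "rx", "ry", "rz": the turn, a rotation vector about the tool's x, y, z in degrees; "tx", "ty", "tz": the shift along the tool's x, y, z in mm; "jaw": the finger opening in mm, from 0 to 87. In form: [{"rx": .., "ry": .., "rz": .., "tx": .., "ty": .., "tz": .., "jaw": ..}, ...]. A call has 1 to 20 rows; each row shifts and turns the commanded pose from where the row before left it, along the tool's axes as they then stand; what a row does not reach is not made up. A row lasts 1/12 s, in which the tool goes at most 41.7 mm and 7.16 degrees, less where a joint would pass 70% of its speed; a pose out of reach is approached as far as the arm can. A call with a gripper value outside its range is refused whole. The fingers move at their own pace and stop on an object; FORCE is the grip in N (left out, the last holds). Time passes only in rows, so rows that do not move let the fingers close. It gives the time, the measured TCP pose, the force and the opening at its end, in the units of the state.
- env.get_obs(): the state, without advancing time (a new reading comes with each control period).
- env.read_camera(name): name is "side" or "top"; returns a dict with "img" (420x560x3 uint8, red, green, blue), "range_z" (420x560 float32, m along the optical axis (not along the pixel's ray), 0 where there is no reading), "vertical_fov" (degrees; the focal length in pixels is half the picture's height over the tangent of half this angle, whatever the lens; pixels are square), "cx", "cy" (the principal point, pixels), "distortion" ([k1, k2, p1, p2, k3] as OpenCV has them; the pictures are not rectified), "world_to_cam" (4x4, takes a point from world to camera coordinates). Camera axes: x right, y up, looking along -z (the intrinsics and any distortion apply to the point x, -y, -z); pixel columns grow to the right and rows downward; lengths in m; the calibration is good to about 2 mm. A picture is of the moment at which its call begins.
- env.sign_off(): hands the job in, once; it reports no verdict.
The state is a dict: "time_s": time; "qpos": joint angles; "joint_velocities": joint speeds; "effort": joint torques, N m; "tool_pos": TCP position; "tool_rot": TCP orientation; "force": force on the tool from outside, world axes, zero at the start; "wrist_torque": the same for the moment, N m; "grip_width": finger opening in m.
Only numpy, scipy, OpenCV 4.12 (cv2) and the standard library are available. Lean on these libraries where they do the work, as an engineer would, in place of code of your own. Each camera call takes 0.05 s, during which the arm holds its last target.

## Working session

There is one attempt and no reset: what is moved stays moved. The work goes in short steps, Python scripts to look and compute and a shell command to move; the robot and the scene stay as the last step left them, time stands still between calls to the robot, and variables do not carry over. Pictures are saved under pics/ and viewed, and the job is handed in when it is done.

```bash
mkdir -p pics; ls
python3 - <<'E'
from cell import env
import cv2
o=env.get_obs(); print(o)
for n in("side","top"):
    c=env.read_camera(n); cv2.imwrite(f"pics/{n}0.png",c["img"][:,:,::-1]); print(n,c["vertical_fov"],c["cx"],c["cy"],c["distortion"],c["world_to_cam"])
print(env.tip_reach)
E
```

```text
pics
{'time_s': 0.0, 'qpos': array([-74.02159097,  18.43826875,  -4.01614604,  83.17503787,
         1.29366497,  78.54051477,  -3.25970157]), 'joint_velocities': array([ 0.07890462,  0.05286263,  0.00353488, -0.0622876 , -0.04102614,
       -0.10162325,  0.06233287]), 'effort': array([-3.83471559e-05, -4.91292000e+01, -4.03700704e-01, -3.12529564e+01,
       -6.38295896e-02,  4.37053596e-02,  1.71774759e-04]), 'tool_pos': array([0.16999604, 0.62682984, 0.23546934]), 'tool_rot': array([-1.79891350e+02,  4.26537354e-03,  1.64831963e+02]), 'force': array([0.1455265 , 0.50880786, 0.76582506]), 'wrist_torque': array([ 0.0112273 , -0.00803931, -0.05018987]), 'grip_width': 0.08689359347555202}
side 43.10719560818795 287.77589724611113 205.18362309565538 [-0.0772798  0.         0.         0.         0.       ] [[ 0.90000173 -0.43570485 -0.01257685 -0.44909144]
 [ 0.23217703  0.45477117  0.8598122  -0.23784778]
 [-0.36890476 -0.77675252  0.51045549 -1.1803952 ]
 [ 0.          0.          0.          1.        ]]
top 49.52971232383134 275.24719165401075 214.54244518534847 [-0.04327171  0.          0.          0.          0.        ] [[ 0.00916733 -0.99969515  0.02292517  0.01564329]
 [ 0.98149277  0.01338117  0.19103113 -0.50355386]
 [-0.19127966  0.02074965  0.98131623 -1.09139371]
 [ 0.          0.          0.          1.        ]]
0.014
```

View pics/side0.png

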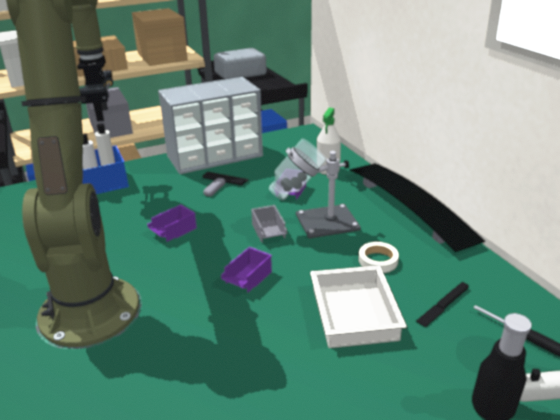

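View pics/top0.png

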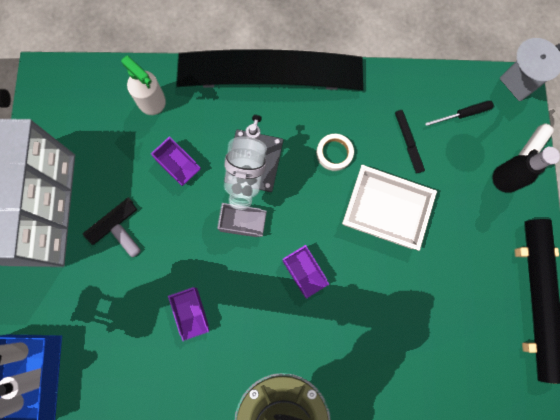

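Candidates for the bin in the top picture are purple trays at (176,161), (305,271) and (188,314), and the grey one at (243,220). The description says grey, under the jar mouth, so it is (243,220). The tray is white at (390,207) and the jar is at (245,170). Next I take close crops and measure.

```bash
cat > h.py <<'E'
import numpy as np, cv2
from cell import env
def K(c):
    f=c["img"].shape[0]/2/np.tan(np.radians(c["vertical_fov"])/2)
    return np.array([[f,0,c["cx"]],[0,f,c["cy"]],[0,0,1]]),np.array(c["distortion"])
def ray(c,px):
    k,d=K(c); p=cv2.undistortPoints(np.array(px,float).reshape(-1,1,2),k,d).reshape(-1,2)
    v=np.c_[p[:,0],-p[:,1],-np.ones(len(p))]; W=np.array(c["world_to_cam"]); R=W[:3,:3]; t=W[:3,3]
    return -R.T@t, v@R   # origin, dirs (unit depth)
def plane(c,px,z):
    o,d=ray(c,px); return o+d*((z-o[2])/d[:,2])[:,None]
def proj(c,P):
    k,d=K(c); W=np.array(c["world_to_cam"]); q=np.atleast_2d(P)@W[:3,:3].T+W[:3,3]
    q=q*[1,-1,-1]; return cv2.projectPoints(q.reshape(-1,1,3),np.zeros(3),np.zeros(3),k,d)[0].reshape(-1,2)
def cloud(c):
    h,w=c["range_z"].shape; u,v=np.meshgrid(np.arange(w),np.arange(h))
    o,d=ray(c,np.c_[u.ravel(),v.ravel()]); return (o+d*c["range_z"].reshape(-1,1)).reshape(h,w,3)
def crop(c,x0,y0,x1,y1,name,s=4):
    cv2.imwrite(f"pics/{name}.png",cv2.resize(c["img"][y0:y1,x0:x1,::-1],None,fx=s,fy=s,interpolation=cv2.INTER_CUBIC))
E
python3 - <<'E'
from h import *
t=env.read_camera("top"); s=env.read_camera("side")
import pickle; pickle.dump((t,s),open("cams0.pkl","wb"))
crop(t,190,95,330,245,"tcrop0",4); crop(s,230,95,430,240,"scrop0",4)
P=cloud(t)
for px in [(243,220),(222,233),(265,207),(390,207),(60,100),(300,180),(335,136),(230,120)]: print(px,P[px[1],px[0]].round(3))
print(proj(t,[[.17,.627,.235]]),proj(s,[[.17,.627,.235]]))
E
```

```text
(243, 220) [0.497 0.104 0.002]
(222, 233) [ 0.463  0.158 -0.004]
(265, 207) [ 0.533  0.047 -0.   ]
(390, 207) [ 0.536 -0.282  0.005]
(60, 100) [0.824 0.614 0.003]
(300, 180) [ 0.607 -0.044  0.001]
(335, 136) [ 0.723 -0.136  0.025]
(230, 120) [0.773 0.146 0.   ]
[[-29.43437673 357.45763509]] [[101.14647354 110.98738864]]
```

View pics/tcrop0.png

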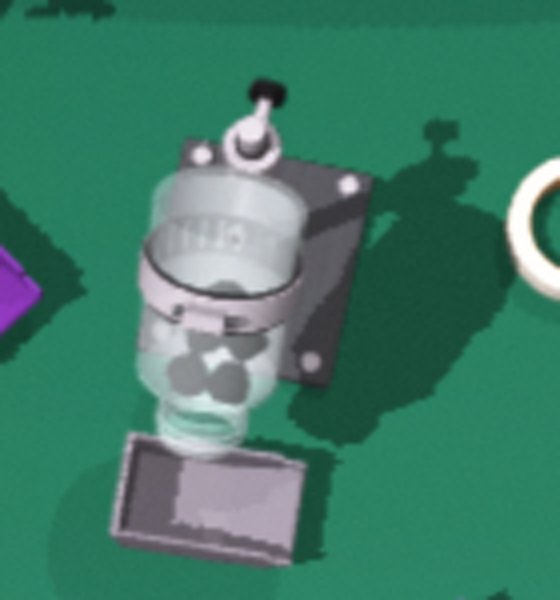

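View pics/scrop0.png

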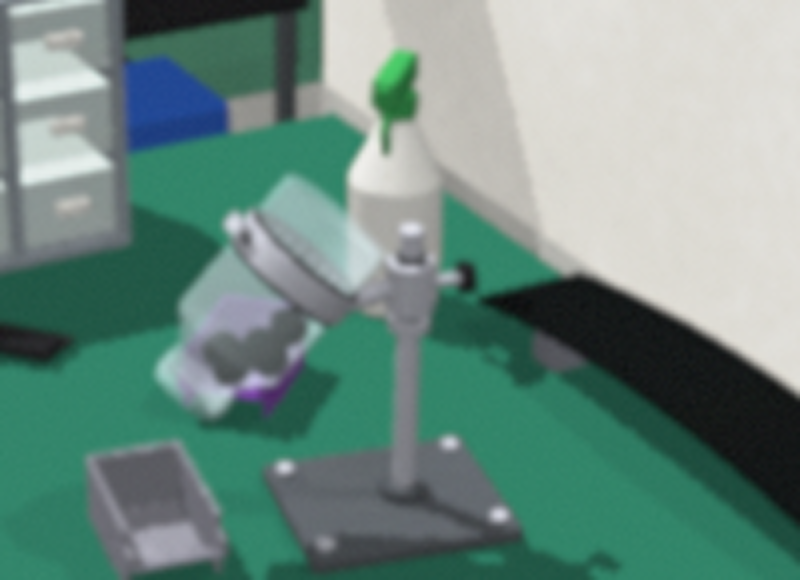

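The crops confirm it: the grey bin at (243,220) has its high wall at the left (+y) and its slope at the right. The jar's neck is above its upper edge, and the buffers are visible inside at about (242,187). Now measuring.

Run:
```python
from h import *
import pickle
t,s=pickle.load(open("cams0.pkl","rb"))
for n,c in(("top",t),("side",s)):
    P=cloud(c); h,w,_=P.shape
    hsv=cv2.cvtColor(c["img"],cv2.COLOR_RGB2HSV)
    def rect(m,tag):
        q=P[m][:,:2].astype(np.float32)
        if len(q)<8: print(tag,len(q)); return
        r=cv2.minAreaRect(q*1000); print(n,tag,len(q),np.round(r[0],1),np.round(r[1],1),round(r[2],1),"medz",np.median(P[m][:,2]).round(4))
    grey=(hsv[...,1]<60)
    reg=lambda x0,x1,y0,y1,z0,z1:(P[...,0]>x0)&(P[...,0]<x1)&(P[...,1]>y0)&(P[...,1]<y1)&(P[...,2]>z0)&(P[...,2]<z1)
    rect(reg(.43,.56,.02,.19,.008,.06)&grey,"bin all")
    rect(reg(.43,.56,.02,.19,.044,.056)&grey,"bin rim")
    rect(reg(.5,.85,-.05,.2,.006,.018)&grey&(hsv[...,2]<140),"plate")
    rect(reg(.4,.7,-.42,-.15,.035,.055)&grey,"tray rim")
    rect(reg(.4,.7,-.42,-.15,.0,.055)&(hsv[...,2]>140)&grey,"tray all")
    m=reg(.5,.85,-.05,.2,.06,.3)&grey; print("jar z>",P[m].shape, np.percentile(P[m],[2,50,98],axis=0).round(3) if m.any() else "")
    m=reg(.5,.85,-.05,.2,.205,.23)&grey; print(P[m].mean(0))
# screws in both
pt=[(190+202/4,95+155/4),(190+348/4,95+185/4),(190+310/4,95+362/4)]
ps=[(230+285/4,95+467/4),(230+450/4,95+442/4),(230+498/4,95+515/4),(230+325/4,95+543/4)]
print(plane(t,pt,.012).round(4)); print(plane(s,ps,.012).round(4))
print("post foot side",plane(s,[(230+400/4,95+490/4)],.012), "post top top",plane(t,[(190+252/4,95+140/4)],.215),plane(s,[(230+412/4,95+232/4)],.215))
# bin rim corners top: back-left etc.
pb=[(190+128/4,95+434/4),(190+112/4,95+534/4),(190+304/4,95+462/4),(190+290/4,95+563/4)]
print(plane(t,pb,.05).round(4)); print("sidebin",plane(s,[(230+88/4,95+457/4),(230+180/4,95+442/4)],.05).round(4))
# mouth rim
print("mouth?",P[0,0])
```

```text
top bin all 661 [491.4 104.8] [113.   66.4] 81.8 medz 0.0246
top bin rim 138 [492.5 112.4] [97.7 66.4] 81.7 medz 0.0495
top plate 803 [611.8  88.7] [128.6 244.9] 78.6 medz 0.0121
top tray rim 1247 [ 528.9 -271. ] [203.2 166. ] 70.7 medz 0.0447
top tray all 5099 [ 557.8 -260.9] [267.7 213.9] 70.8 medz 0.0058
jar z> (2525, 3) [[0.506 0.051 0.135]
 [0.574 0.09  0.216]
 [0.678 0.133 0.255]]
[0.59511092 0.08772369 0.21776402]
side bin all 619 [491.7 107.9] [122.4  67.5] 82.1 medz 0.031
side bin rim 137 [492.7 113.5] [104.5  66.7] 81.6 medz 0.0487
side plate 1302 [611.4  87.7] [136.7 245.7] 78.2 medz 0.0121
side tray rim 1454 [ 530.  -269.9] [205.7 165. ] 71.3 medz 0.0448
side tray all 5970 [ 561.  -254.6] [254.6 213.7] 71.2 medz 0.0098
jar z> (2219, 3) [[0.511 0.048 0.088]
 [0.573 0.07  0.188]
 [0.679 0.107 0.248]]
[0.58727097 0.06685217 0.21668817]
[[0.7295 0.1157 0.012 ]
 [0.71   0.0177 0.012 ]
 [0.5876 0.0416 0.012 ]]
[[0.6127 0.1464 0.012 ]
 [0.7351 0.123  0.012 ]
 [0.714  0.0238 0.012 ]
 [0.592  0.0469 0.012 ]]
post foot side [[0.67022336 0.08243075 0.012     ]] post top top [[0.6606817  0.07585736 0.215     ]] [[0.66713973 0.07268511 0.215     ]]
[[0.5294 0.1552 0.05  ]
 [0.4658 0.1631 0.05  ]
 [0.513  0.0447 0.05  ]
 [0.4491 0.0525 0.05  ]]
sidebin [[0.4702 0.1639 0.05  ]
 [0.5347 0.1535 0.05  ]]
mouth? [-0.0712279   1.60930257  0.45645168]
```

```bash
cat >> h.py <<'E'
from scipy.spatial.transform import Rotation as Ro
YAW=np.radians(-11.2); XS=np.array([np.cos(YAW),np.sin(YAW),0]); YS=np.array([-np.sin(YAW),np.cos(YAW),0]); POST=np.array([.666,.077,0])
def st(x,y,z): return POST+x*XS+y*YS+np.array([0,0,z])
def cur():
    o=env.get_obs(); return o,np.array(o["tool_pos"]),Ro.from_euler("xyz",o["tool_rot"],degrees=True)
def lean(a,yaw=-11.2):  # tool leaning a deg: z down and toward -y
    y=np.radians(yaw); X=np.array([np.cos(y),np.sin(y),0]); Y=np.array([-np.sin(y),np.cos(y),0]); Z=np.array([0,0,1.])
    a=np.radians(a); z=-np.cos(a)*Z-np.sin(a)*Y; yt=X; xt=np.cross(yt,z); return Ro.from_matrix(np.c_[xt,yt,z])
def go(p,R=None):
    o,q,C=cur(); d=C.inv().apply(np.array(p)-q)*1000
    print("t",round(o["time_s"],2),"pos",q.round(4),"F",np.round(o["force"],1),"w",round(o["grip_width"],4))
    if R is not None:
        v=(C.inv()*R).as_rotvec(degrees=True); print(" rot",v.round(1),"n",np.ceil(np.linalg.norm(v)/7.1))
        print(" shift after turn",(R.inv().apply(np.array(p)-q)*1000).round(1))
    print(" shift now",d.round(1),"rows",np.ceil(np.linalg.norm(d)/40))
E
python3 -c "
from h import *
go([.36,.37,.30],lean(0))
print(st(-.108,.058,.173),st(-.09,0,.185))"
```

```text
t 0.2 pos [0.1701 0.6271 0.2359] F [-0.9 -0.5 -0.2] w 0.0872
 rot [-0.  0. 86.] n 13.0
 shift after turn [-215.3  236.3  -64.1]
 shift now [-250.6 -198.5  -63.8] rows 9.0
[0.57132244 0.15487271 0.173     ] [0.57771404 0.09448109 0.185     ]
```

```bash
python3 -m pendant '[{"tx":0,"ty":0,"tz":-32,"jaw":0},{"tx":-25,"ty":-20,"tz":-32,"jaw":0},{"tx":-28,"ty":-22,"jaw":0},{"tx":-28,"ty":-22,"jaw":0},{"tx":-28,"ty":-22,"jaw":0},{"tx":-28,"ty":-22,"jaw":0},{"tx":-28,"ty":-22,"jaw":0},{"tx":-28,"ty":-22,"jaw":0},{"tx":-28,"ty":-22,"jaw":0},{"tx":-28,"ty":-22,"jaw":0}]'; python3 -c "
from h import *
go([.36,.37,.30],lean(0))"
```

```text
t 0.2 pos [0.1701 0.6271 0.2359] F [-0.9 -0.5 -0.2] w 0.0872
 rot [-0.  0. 86.] n 13.0
 shift after turn [-215.3  236.3  -64.1]
 shift now [-250.6 -198.5  -63.8] rows 9.0invalid input at $[0]: expected keys rx, ry, rz, tx, ty, tz, jaw
```

```bash
python3 -m pendant '[{"rx":0,"ry":0,"rz":0,"tx":0,"ty":0,"tz":-32,"jaw":0},{"rx":0,"ry":0,"rz":0,"tx":-25,"ty":-20,"tz":-32,"jaw":0},{"rx":0,"ry":0,"rz":0,"tx":-28,"ty":-22,"tz":0,"jaw":0},{"rx":0,"ry":0,"rz":0,"tx":-28,"ty":-22,"tz":0,"jaw":0},{"rx":0,"ry":0,"rz":0,"tx":-28,"ty":-22,"tz":0,"jaw":0},{"rx":0,"ry":0,"rz":0,"tx":-28,"ty":-22,"tz":0,"jaw":0},{"rx":0,"ry":0,"rz":0,"tx":-28,"ty":-22,"tz":0,"jaw":0},{"rx":0,"ry":0,"rz":0,"tx":-28,"ty":-22,"tz":0,"jaw":0},{"rx":0,"ry":0,"rz":0,"tx":-28,"ty":-22,"tz":0,"jaw":0},{"rx":0,"ry":0,"rz":0,"tx":-28,"ty":-22,"tz":0,"jaw":0}]'; python3 -c "
from h import *
go([.36,.37,.30],lean(0))"
```

```text
time_s: 1.03
tool_pos: [0.3584, 0.3734, 0.298]
tool_rot: [180.0, 0.0, 164.8]
force: [0.5, -0.7, -0.1]
grip_width: 0.0284
t 1.03 pos [0.3584 0.3734 0.298 ] F [ 0.5 -0.7 -0.1] w 0.0284
 rot [ 0. -0. 86.] n 13.0
 shift after turn [-3.   2.2 -2. ]
 shift now [-2.4 -2.9 -2. ] rows 1.0
```

```bash
python3 -m pendant '[{"rx":0,"ry":0,"rz":7,"tx":0,"ty":0,"tz":0,"jaw":0},{"rx":0,"ry":0,"rz":7,"tx":0,"ty":0,"tz":0,"jaw":0},{"rx":0,"ry":0,"rz":7,"tx":0,"ty":0,"tz":0,"jaw":0},{"rx":0,"ry":0,"rz":7,"tx":0,"ty":0,"tz":0,"jaw":0},{"rx":0,"ry":0,"rz":7,"tx":0,"ty":0,"tz":0,"jaw":0},{"rx":0,"ry":0,"rz":7,"tx":0,"ty":0,"tz":0,"jaw":0},{"rx":0,"ry":0,"rz":7,"tx":0,"ty":0,"tz":0,"jaw":0},{"rx":0,"ry":0,"rz":7,"tx":0,"ty":0,"tz":0,"jaw":0},{"rx":0,"ry":0,"rz":7,"tx":0,"ty":0,"tz":0,"jaw":0},{"rx":0,"ry":0,"rz":7,"tx":0,"ty":0,"tz":0,"jaw":0},{"rx":0,"ry":0,"rz":7,"tx":0,"ty":0,"tz":0,"jaw":0},{"rx":0,"ry":0,"rz":7,"tx":0,"ty":0,"tz":0,"jaw":0},{"rx":0,"ry":0,"rz":2,"tx":0,"ty":0,"tz":0,"jaw":0},{"rx":0,"ry":-7,"rz":0,"tx":0,"ty":0,"tz":0,"jaw":0},{"rx":0,"ry":-7,"rz":0,"tx":0,"ty":0,"tz":0,"jaw":0},{"rx":0,"ry":-7,"rz":0,"tx":0,"ty":0,"tz":0,"jaw":0},{"rx":0,"ry":-7,"rz":0,"tx":0,"ty":0,"tz":0,"jaw":0},{"rx":0,"ry":-7,"rz":0,"tx":0,"ty":0,"tz":0,"jaw":0},{"rx":0,"ry":-5,"rz":0,"tx":0,"ty":0,"tz":0,"jaw":0}]'; python3 -c "
from h import *
go(st(-.108,.118,.22),lean(40)); print(env.get_obs()['qpos'])"
```

```text
time_s: 2.62
tool_pos: [0.3572, 0.3764, 0.2969]
tool_rot: [-179.9, 40.4, 79.0]
force: [0.3, 0.3, -1.2]
grip_width: 0.0006
t 2.62 pos [0.3572 0.3764 0.2969] F [ 0.3  0.3 -1.2] w 0.0006
 rot [0.  0.4 0.1] n 1.0
 shift after turn [-39.2 253.1 133.2]
 shift now [-39.  252.9 133.7] rows 8.0
[-63.03851533  27.90721334   6.85359947  73.11038789  12.80644925
 116.38214545 -65.1027335 ]
```

```bash
python3 -m pendant '[{"rx":0,"ry":0,"rz":0,"tx":-5,"ty":32,"tz":17,"jaw":0},{"rx":0,"ry":0,"rz":0,"tx":-5,"ty":32,"tz":17,"jaw":0},{"rx":0,"ry":0,"rz":0,"tx":-5,"ty":32,"tz":17,"jaw":0},{"rx":0,"ry":0,"rz":0,"tx":-5,"ty":32,"tz":17,"jaw":0},{"rx":0,"ry":0,"rz":0,"tx":-5,"ty":32,"tz":17,"jaw":0},{"rx":0,"ry":0,"rz":0,"tx":-5,"ty":32,"tz":17,"jaw":0},{"rx":0,"ry":0,"rz":0,"tx":-5,"ty":31,"tz":16,"jaw":0},{"rx":0,"ry":0,"rz":0,"tx":-4,"ty":30,"tz":16,"jaw":0},{"rx":0,"ry":0,"rz":0,"tx":0,"ty":0,"tz":0,"jaw":0}]'; python3 -c "
from h import *
go(st(-.108,.088,.173),lean(40)); print(env.get_obs()['qpos'])
t=env.read_camera('top'); s=env.read_camera('side')
crop(t,150,60,330,245,'t1',3); crop(s,180,60,420,260,'s1',3)"
```

```text
time_s: 3.37
tool_pos: [0.5873, 0.2044, 0.2187]
tool_rot: [179.8, 40.4, 78.2]
force: [-0.3, -2.7, 1.1]
grip_width: 0.0003
t 3.37 pos [0.5873 0.2044 0.2187] F [-0.3 -2.7  1.1] w 0.0003
 rot [-0.2  0.4 -0.5] n 1.0
 shift after turn [12.7 -6.  49. ]
 shift now [13.  -6.  48.9] rows 2.0
[-44.69064613  35.87239756  13.5489812   71.02186404  20.85871238
 102.33970449 -44.09568959]
```

View pics/t1.png

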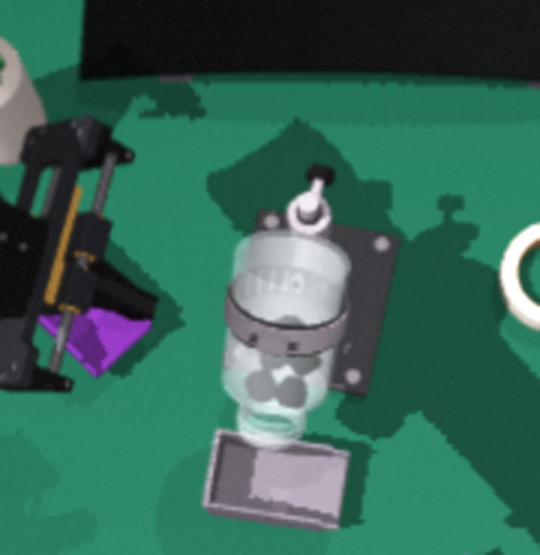

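View pics/s1.png

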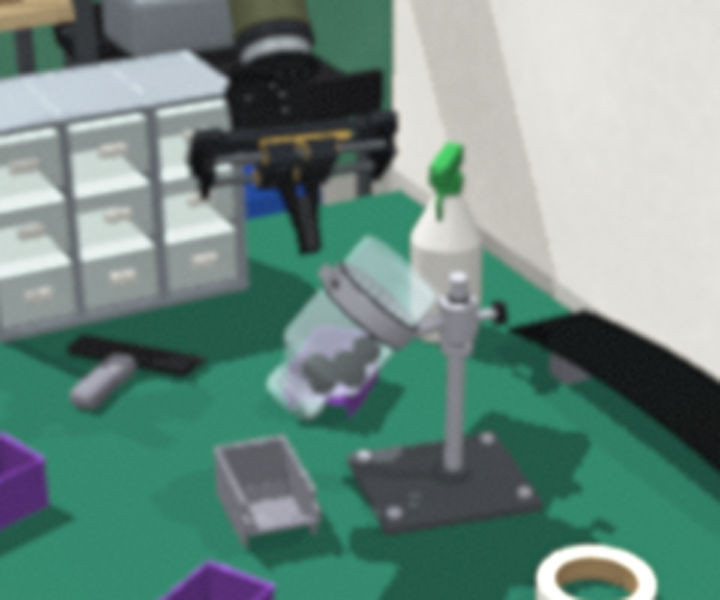

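```bash
python3 -m pendant '[{"rx":0,"ry":0,"rz":0,"tx":7,"ty":-3,"tz":25,"jaw":0},{"rx":0,"ry":0,"rz":0,"tx":6,"ty":-3,"tz":24,"jaw":0},{"rx":0,"ry":0,"rz":0,"tx":-11,"ty":0,"tz":10,"jaw":0},{"rx":0,"ry":0,"rz":0,"tx":-6,"ty":0,"tz":5,"jaw":0},{"rx":0,"ry":0,"rz":0,"tx":0,"ty":0,"tz":0,"jaw":0}]'; python3 -c "
from h import *
go(st(-.108,.058,.173),lean(40))
t=env.read_camera('top'); s=env.read_camera('side')
crop(t,180,100,300,220,'t2',5); crop(s,230,100,370,230,'s2',5)"
```

```text
time_s: 3.88
tool_pos: [0.5685, 0.1694, 0.175]
tool_rot: [180.0, 40.0, 78.8]
force: [0.7, -0.5, -0.0]
grip_width: 0.0006
t 3.88 pos [0.5685 0.1694 0.175 ] F [ 0.7 -0.5 -0. ] w 0.0006
 rot [ 0.  0. -0.] n 1.0
 shift after turn [-9.2  5.6 10.3]
 shift now [-9.2  5.6 10.3] rows 1.0
```

View pics/t2.png

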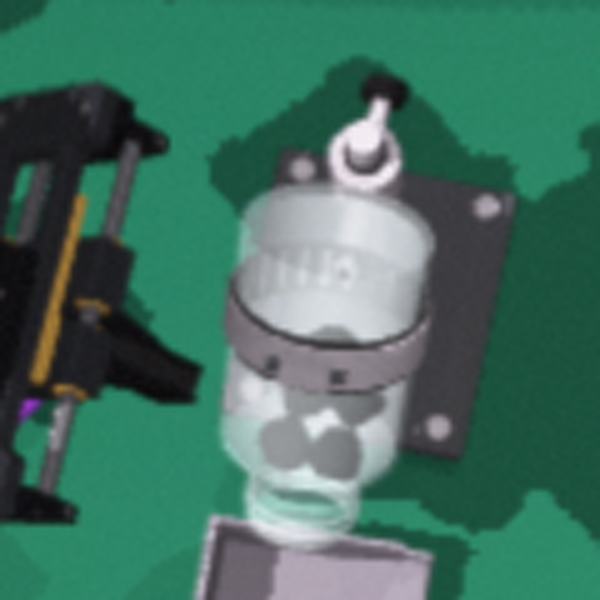

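View pics/s2.png

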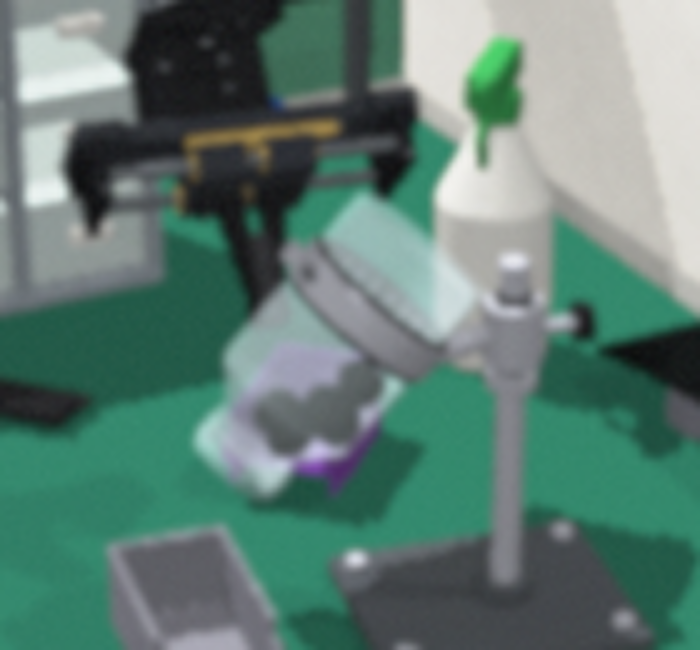

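```bash
python3 -m pendant '[{"rx":0,"ry":0,"rz":0,"tx":-9,"ty":3,"tz":8,"jaw":0},{"rx":0,"ry":0,"rz":0,"tx":-5,"ty":2,"tz":4,"jaw":0}]';python3 -m pendant '[{"rx":0,"ry":0,"rz":0,"tx":-2.5,"ty":0,"tz":2,"jaw":0}]'; python3 -c "
from h import *
go(st(-.108,.058,.173),lean(40))"
```

```text
time_s: 4.15
tool_pos: [0.5704, 0.1517, 0.1741]
tool_rot: [180.0, 39.9, 78.9]
force: [-2.5, 4.4, 0.1]
grip_width: 0.0005
time_s: 4.23
tool_pos: [0.5694, 0.1485, 0.174]
tool_rot: [-180.0, 39.8, 78.8]
force: [-1.9, 5.8, 2.1]
grip_width: 0.0009
t 4.23 pos [0.5694 0.1485 0.174 ] F [-1.9  5.8  2.1] w 0.0009
 rot [-0.  -0.2  0. ] n 1.0
 shift after turn [ 5.7  0.6 -3.5]
 shift now [ 5.7  0.6 -3.5] rows 1.0
```

```bash
python3 -m pendant '[{"rx":0,"ry":0,"rz":0,"tx":20,"ty":0,"tz":-17,"jaw":0},{"rx":0,"ry":0,"rz":0,"tx":0,"ty":0,"tz":0,"jaw":0},{"rx":0,"ry":0,"rz":0,"tx":0,"ty":0,"tz":0,"jaw":0},{"rx":0,"ry":0,"rz":0,"tx":0,"ty":0,"tz":0,"jaw":0},{"rx":0,"ry":0,"rz":0,"tx":0,"ty":0,"tz":0,"jaw":0},{"rx":0,"ry":0,"rz":0,"tx":0,"ty":0,"tz":0,"jaw":0}]';python3 -c "
from h import *
go(st(-.108,.055,.173),lean(40))
t=env.read_camera('top'); crop(t,180,100,300,260,'t3',4)"
```

```text
time_s: 4.73
tool_pos: [0.5749, 0.1724, 0.1743]
tool_rot: [180.0, 40.0, 78.7]
force: [0.6, -0.7, -0.4]
grip_width: 0.0006
t 4.73 pos [0.5749 0.1724 0.1743] F [ 0.6 -0.7 -0.4] w 0.0006
 rot [-0.   0.  -0.1] n 1.0
 shift after turn [-15.2  -0.1  14.4]
 shift now [-15.2  -0.1  14.5] rows 1.0
```

View pics/t3.png

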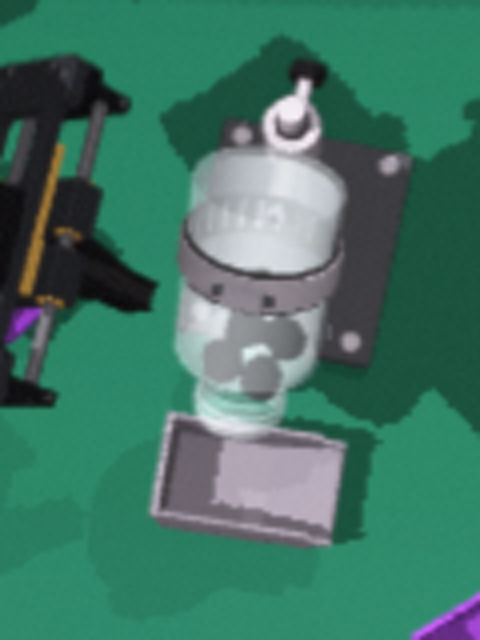

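The buffers shifted inside the jar, but all are still up at about (245,188). The next tap is slightly firmer.

```bash
python3 -m pendant '[{"rx":0,"ry":0,"rz":0,"tx":-12,"ty":0,"tz":10,"jaw":0},{"rx":0,"ry":0,"rz":0,"tx":-8,"ty":0,"tz":7,"jaw":0}]'; python3 -m pendant '[{"rx":0,"ry":0,"rz":0,"tx":20,"ty":0,"tz":-17,"jaw":0},{"rx":0,"ry":0,"rz":0,"tx":0,"ty":0,"tz":0,"jaw":0},{"rx":0,"ry":0,"rz":0,"tx":0,"ty":0,"tz":0,"jaw":0},{"rx":0,"ry":0,"rz":0,"tx":0,"ty":0,"tz":0,"jaw":0},{"rx":0,"ry":0,"rz":0,"tx":0,"ty":0,"tz":0,"jaw":0},{"rx":0,"ry":0,"rz":0,"tx":0,"ty":0,"tz":0,"jaw":0}]';python3 -c "
from h import *
go(st(-.108,.055,.173),lean(40))
t=env.read_camera('top'); crop(t,180,100,300,260,'t4',4)"
```

```text
time_s: 4.95
tool_pos: [0.569, 0.1481, 0.1736]
tool_rot: [-179.9, 39.9, 78.9]
force: [-4.1, 7.8, 2.0]
grip_width: 0.0003
time_s: 5.45
tool_pos: [0.5749, 0.1726, 0.1743]
tool_rot: [180.0, 40.0, 78.7]
force: [0.1, 0.2, -0.3]
grip_width: 0.0003
t 5.45 pos [0.5749 0.1726 0.1743] F [ 0.1  0.2 -0.3] w 0.0003
 rot [-0.  0. -0.] n 1.0
 shift after turn [-15.3  -0.   14.5]
 shift now [-15.3  -0.   14.5] rows 1.0
```

View pics/t4.png

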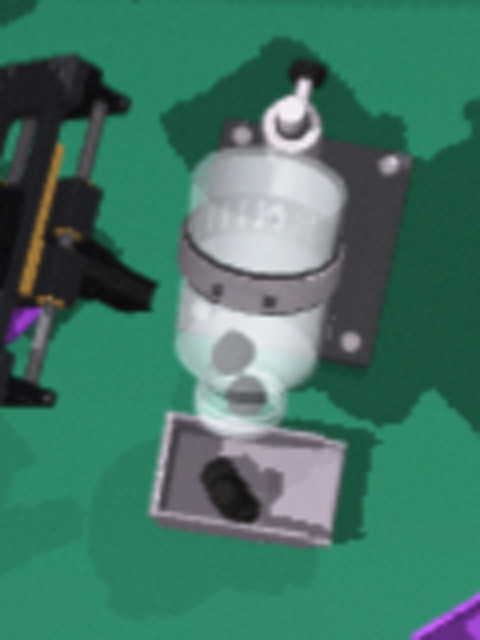

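Two or three buffers are now in the bin at about (237,223), one is in the neck at (241,199) and one is in the jar. I'll repeat the same tap.

```bash
python3 -m pendant '[{"rx":0,"ry":0,"rz":0,"tx":-12,"ty":0,"tz":10,"jaw":0},{"rx":0,"ry":0,"rz":0,"tx":-8,"ty":0,"tz":7,"jaw":0}]'; python3 -m pendant '[{"rx":0,"ry":0,"rz":0,"tx":20,"ty":0,"tz":-17,"jaw":0},{"rx":0,"ry":0,"rz":0,"tx":0,"ty":0,"tz":0,"jaw":0},{"rx":0,"ry":0,"rz":0,"tx":0,"ty":0,"tz":0,"jaw":0},{"rx":0,"ry":0,"rz":0,"tx":0,"ty":0,"tz":0,"jaw":0},{"rx":0,"ry":0,"rz":0,"tx":0,"ty":0,"tz":0,"jaw":0},{"rx":0,"ry":0,"rz":0,"tx":0,"ty":0,"tz":0,"jaw":0}]';python3 -c "
from h import *
go(st(-.108,.055,.173),lean(40))
t=env.read_camera('top'); crop(t,180,100,300,260,'t5',4)
s=env.read_camera('side'); crop(s,230,100,370,260,'s5',4)"
```

```text
time_s: 5.67
tool_pos: [0.569, 0.1481, 0.1736]
tool_rot: [-179.9, 39.9, 78.9]
force: [-4.2, 7.9, 0.8]
grip_width: 0.0005
time_s: 6.17
tool_pos: [0.5749, 0.1726, 0.1743]
tool_rot: [180.0, 40.0, 78.7]
force: [0.2, 0.4, -1.4]
grip_width: 0.0006
t 6.17 pos [0.5749 0.1726 0.1743] F [ 0.2  0.4 -1.4] w 0.0006
 rot [-0.  0. -0.] n 1.0
 shift after turn [-15.3  -0.   14.5]
 shift now [-15.3  -0.   14.5] rows 1.0
```

View pics/t5.png

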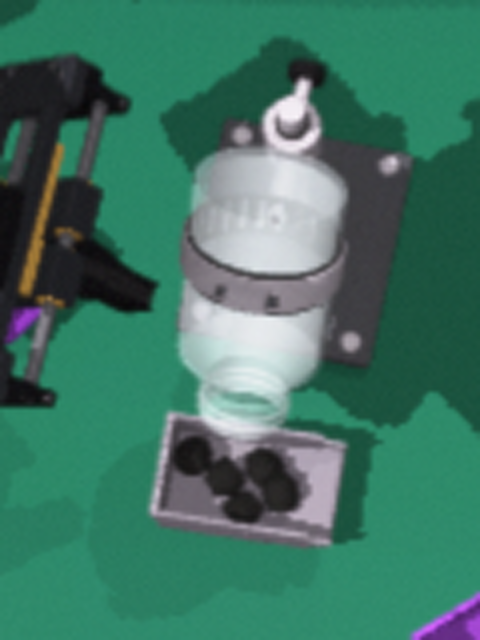

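View pics/s5.png

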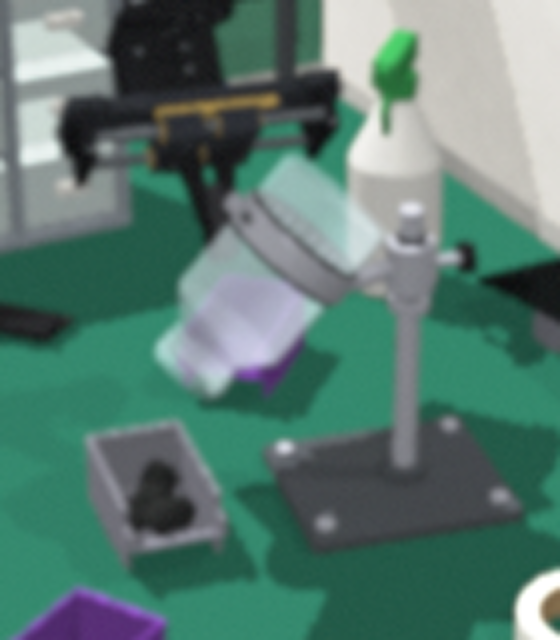

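All five buffers are in the bin, at full-frame (225–250, 213–226), and the jar is empty. Now the bin grasp.

```bash
cat >> h.py <<'E'
def binpose(c,verbose=True):
    P=cloud(c); hsv=cv2.cvtColor(c["img"],cv2.COLOR_RGB2HSV)
    m=(P[...,0]>.43)&(P[...,0]<.58)&(P[...,1]>.02)&(P[...,1]<.19)&(P[...,2]>.008)&(P[...,2]<.056)&(hsv[...,1]<60)&(hsv[...,2]>60)
    return cv2.minAreaRect(P[m][:,:2].astype(np.float32)*1000)
E
python3 - <<'E'
from h import *
print(binpose(env.read_camera('top')))
b=np.array([.4915,.1055,0]); yw=-8.2; L=lean(40,yw); Yb=np.array([-np.sin(np.radians(yw)),np.cos(np.radians(yw)),0])
g=b+.025*Yb+[0,0,.030]; tcp=g+L.apply([0,0,.005]); print(tcp)
go(tcp-L.apply([0,0,.085]),L)
E
```

```text
((522.54052734375, 97.77545166015625), (117.99853515625, 130.5506134033203), 81.43986511230469)
[0.49460732 0.12706333 0.02616978]
t 6.32 pos [0.5748 0.1731 0.1742] F [-0.8 -0.7  0.4] w 0.0004
 rot [-1.9  0.  -2.3] n 1.0
 shift after turn [ 51.5 -72.8  65. ]
 shift now [ 48.6 -72.6  67.4] rows 3.0
```

```bash
python3 -m pendant '[{"rx":-1.9,"ry":0,"rz":-2.3,"tx":20,"ty":0,"tz":0,"jaw":0},{"rx":0,"ry":0,"rz":0,"tx":16,"ty":-24,"tz":10,"jaw":87},{"rx":0,"ry":0,"rz":0,"tx":15.5,"ty":-24,"tz":25,"jaw":87},{"rx":0,"ry":0,"rz":0,"tx":0,"ty":-25,"tz":30,"jaw":87},{"rx":0,"ry":0,"rz":0,"tx":0,"ty":0,"tz":0,"jaw":87},{"rx":0,"ry":0,"rz":0,"tx":0,"ty":0,"tz":0,"jaw":87},{"rx":0,"ry":0,"rz":0,"tx":0,"ty":0,"tz":0,"jaw":87},{"rx":0,"ry":0,"rz":0,"tx":0,"ty":0,"tz":0,"jaw":87}]' 40;python3 -c "
from h import *
go([.4946,.1271,.0262],lean(40,-8.2)); print(env.get_obs()['qpos'])
t=env.read_camera('top'); crop(t,160,100,300,260,'t6',4)
s=env.read_camera('side'); crop(s,220,100,370,260,'s6',4)"
```

```text
time_s: 6.98
tool_pos: [0.5048, 0.1823, 0.0925]
tool_rot: [179.8, 39.9, 81.7]
force: [-0.1, 0.6, -0.4]
grip_width: 0.0392
t 6.98 pos [0.5048 0.1823 0.0925] F [-0.1  0.6 -0.4] w 0.0392
 rot [ 0.1 -0.1 -0.1] n 1.0
 shift after turn [-0.3 -2.3 86.8]
 shift now [-0.5 -2.4 86.8] rows 3.0
[-47.99909732  31.91672959  11.23039681  92.25537719  21.15162275
  86.44236398 -52.22740542]
```

View pics/t6.png

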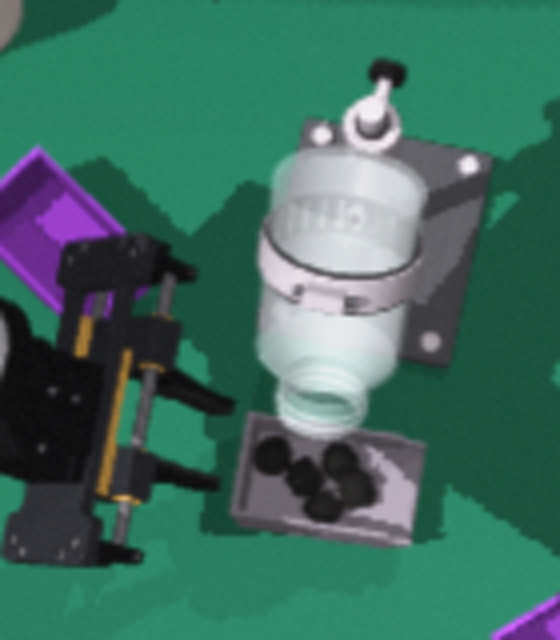

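View pics/s6.png

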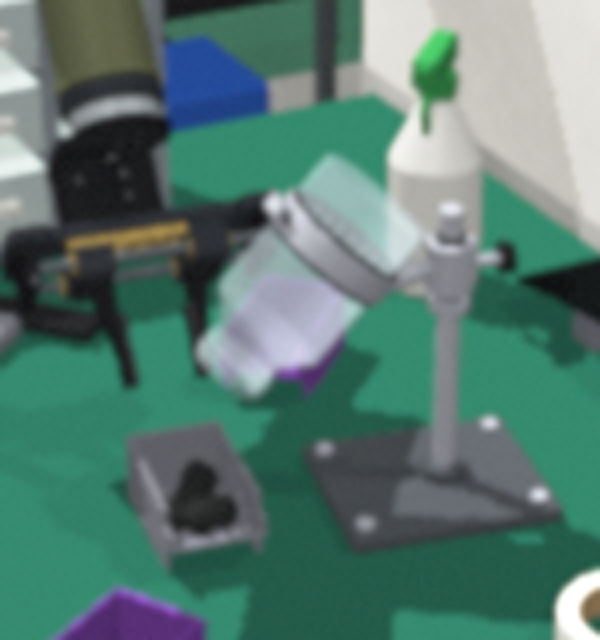

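```bash
python3 -m pendant '[{"rx":0,"ry":0,"rz":0,"tx":0,"ty":-2,"tz":10,"jaw":87},{"rx":0,"ry":0,"rz":0,"tx":0,"ty":0,"tz":0,"jaw":87},{"rx":0,"ry":0,"rz":0,"tx":0,"ty":0,"tz":0,"jaw":87},{"rx":0,"ry":0,"rz":0,"tx":0,"ty":0,"tz":0,"jaw":87},{"rx":0,"ry":0,"rz":0,"tx":0,"ty":0,"tz":0,"jaw":87},{"rx":0,"ry":0,"rz":0,"tx":0,"ty":0,"tz":0,"jaw":87},{"rx":0,"ry":0,"rz":0,"tx":0,"ty":0,"tz":0,"jaw":87}]' 40;python3 -c "
from h import *
go([.4946,.1271,.0262],lean(40,-8.2))
t=env.read_camera('top'); crop(t,160,130,290,250,'t7',6)
s=env.read_camera('side'); crop(s,220,140,340,260,'s7',5)
print(plane(t,[(160+250/4,100+412/4),(160+232/4,100+517/4)],.05))
o,q,C=cur(); tip=q+C.apply([[0,.0435,.014],[0,-.0435,.014]]); print((proj(t,tip)-[160,130])*6,(proj(s,tip)-[220,140])*5)"
```

```text
time_s: 7.67
tool_pos: [0.5001, 0.1757, 0.0836]
tool_rot: [-180.0, 40.0, 81.8]
force: [1.0, -0.5, -0.2]
grip_width: 0.0859
t 7.67 pos [0.5001 0.1757 0.0836] F [ 1.  -0.5 -0.2] w 0.0859
 rot [ 0. -0.  0.] n 1.0
 shift after turn [-0.5  1.5 75.4]
 shift now [-0.6  1.5 75.4] rows 2.0
[[0.53070402 0.15395259 0.05      ]
 [0.46394617 0.16301272 0.05      ]]
[[354.77031313 399.24653447]
 [317.15732857 606.22317545]] [[280.41446674 283.20615667]
 [127.18580526 308.93777008]]
```

View pics/t7.png

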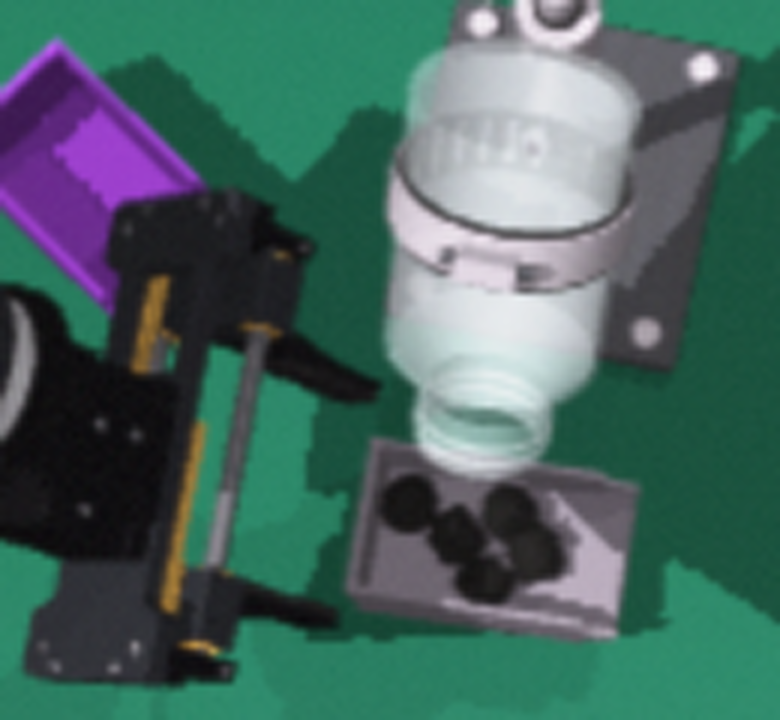

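View pics/s7.png

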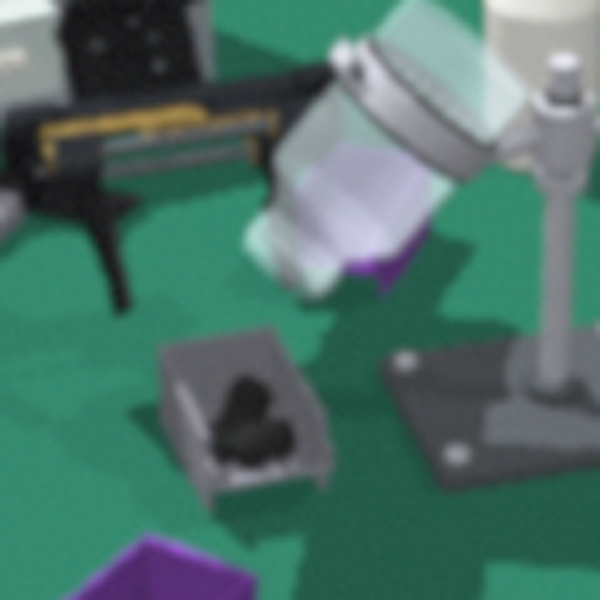

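```bash
python3 -m pendant '[{"rx":0,"ry":0,"rz":0,"tx":0,"ty":0,"tz":25,"jaw":87},{"rx":0,"ry":0,"rz":0,"tx":0,"ty":0,"tz":25,"jaw":87},{"rx":0,"ry":0,"rz":0,"tx":0,"ty":0,"tz":15,"jaw":87},{"rx":0,"ry":0,"rz":0,"tx":0,"ty":0,"tz":10,"jaw":87},{"rx":0,"ry":0,"rz":0,"tx":0,"ty":0,"tz":0,"jaw":87}]' 40;python3 -c "
from h import *
go([.4946,.1271,.0262],lean(40,-8.2))
t=env.read_camera('top'); crop(t,160,130,290,250,'t8',6)
s=env.read_camera('side'); crop(s,220,140,340,260,'s8',5)"
```

```text
time_s: 8.18
tool_pos: [0.492, 0.1257, 0.025]
tool_rot: [-179.8, 40.2, 81.8]
force: [-0.3, -0.5, -0.4]
grip_width: 0.0871
t 8.18 pos [0.492  0.1257 0.025 ] F [-0.3 -0.5 -0.4] w 0.0871
 rot [-0.2  0.2  0. ] n 1.0
 shift after turn [ 0.6  2.3 -2.1]
 shift now [ 0.6  2.3 -2.1] rows 1.0
```

View pics/t8.png

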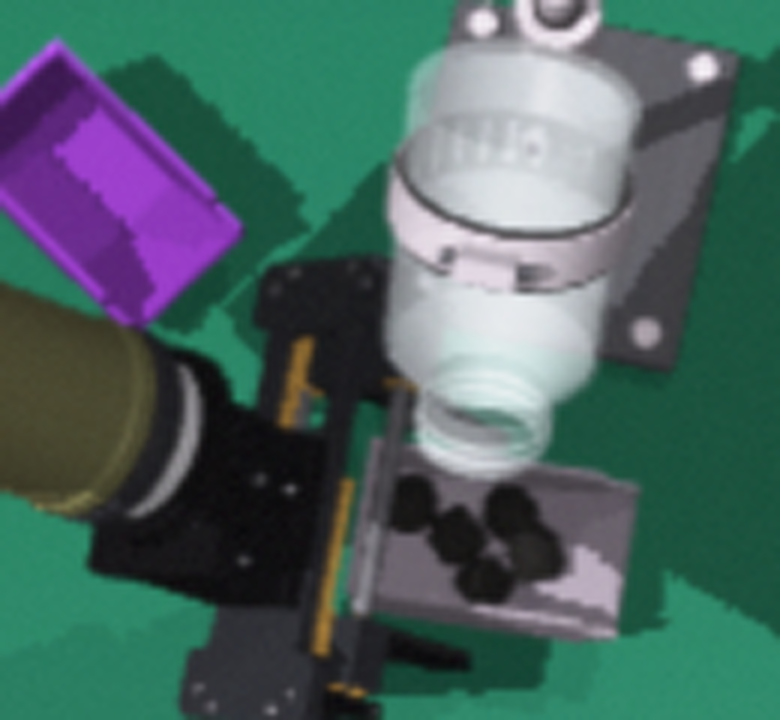

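View pics/s8.png

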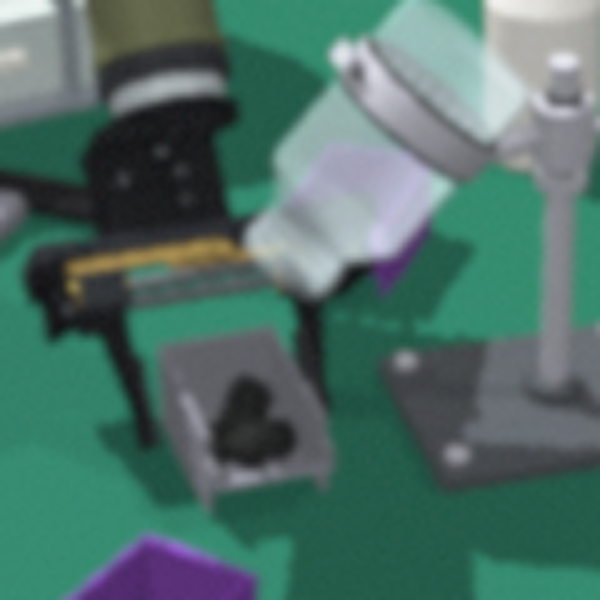

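The fingers straddle the bin, with nothing touched. Closing now.

```bash
python3 -m pendant '[{"rx":0,"ry":0,"rz":0,"tx":0,"ty":0,"tz":0,"jaw":60},{"rx":0,"ry":0,"rz":0,"tx":0,"ty":0,"tz":0,"jaw":60},{"rx":0,"ry":0,"rz":0,"tx":0,"ty":0,"tz":0,"jaw":60},{"rx":0,"ry":0,"rz":0,"tx":0,"ty":0,"tz":0,"jaw":60},{"rx":0,"ry":0,"rz":0,"tx":0,"ty":0,"tz":0,"jaw":60},{"rx":0,"ry":0,"rz":0,"tx":0,"ty":0,"tz":0,"jaw":60},{"rx":0,"ry":0,"rz":0,"tx":0,"ty":0,"tz":0,"jaw":60}]' 40;python3 -c "
from h import *
go([.4946,.1271,.0262],lean(40,-8.2))"
```

```text
time_s: 8.87
tool_pos: [0.4937, 0.1284, 0.0265]
tool_rot: [179.9, 39.9, 81.8]
force: [0.6, 1.4, 2.2]
grip_width: 0.0657
t 8.87 pos [0.4937 0.1284 0.0265] F [0.6 1.4 2.2] w 0.0657
 rot [ 0.1 -0.1  0. ] n 1.0
 shift after turn [-0.7  1.   0.9]
 shift now [-0.7  1.   0.9] rows 1.0
```

```bash
python3 -m pendant '[{"rx":0,"ry":0,"rz":0,"tx":-2,"ty":0,"tz":-2,"jaw":60},{"rx":0,"ry":0,"rz":0,"tx":-4,"ty":0,"tz":-5,"jaw":60},{"rx":0,"ry":0,"rz":0,"tx":-2,"ty":0,"tz":-2,"jaw":60},{"rx":0,"ry":0,"rz":0,"tx":0,"ty":0,"tz":0,"jaw":60},{"rx":0,"ry":0,"rz":0,"tx":0,"ty":0,"tz":0,"jaw":60}]' 40;python3 -c "
from h import *
go([.4937,.1284,.0265],lean(40,-8.2))
t=env.read_camera('top'); crop(t,160,130,290,250,'t9',6)
s=env.read_camera('side'); crop(s,220,140,340,260,'s9',5)"
```

```text
time_s: 9.28
tool_pos: [0.4931, 0.1274, 0.0382]
tool_rot: [-180.0, 40.0, 81.8]
force: [-0.0, 0.2, -2.3]
grip_width: 0.0659
t 9.28 pos [0.4931 0.1274 0.0382] F [-0.   0.2 -2.3] w 0.0659
 rot [-0. -0.  0.] n 1.0
 shift after turn [8.3 0.5 8.3]
 shift now [8.3 0.5 8.3] rows 1.0
```

View pics/t9.png

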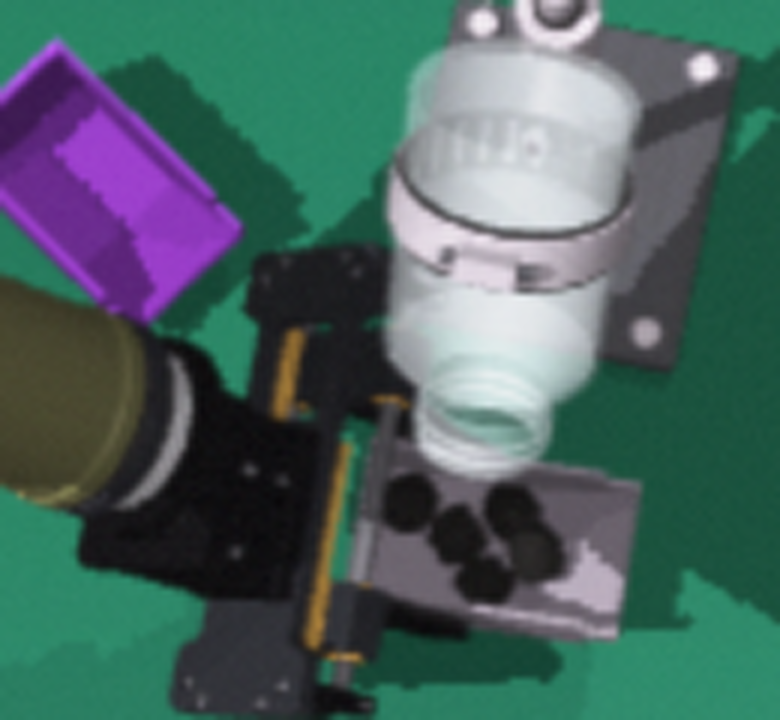

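View pics/s9.png

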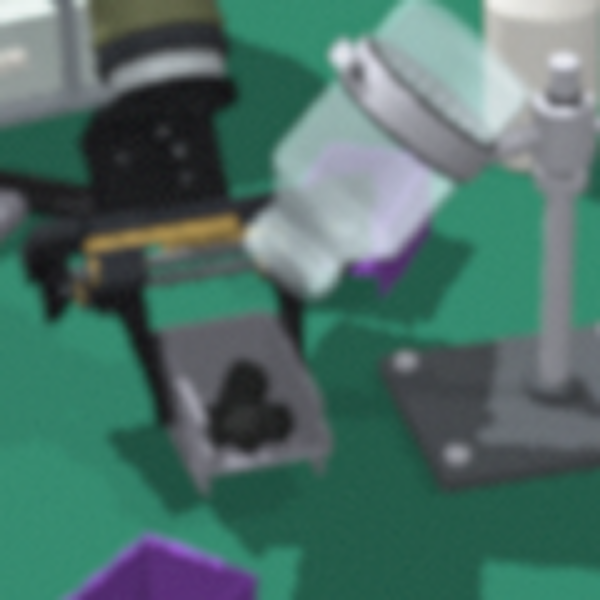

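```bash
python3 -m pendant '[{"rx":0,"ry":0,"rz":0,"tx":5,"ty":-7,"tz":-4,"jaw":60},{"rx":0,"ry":0,"rz":0,"tx":10,"ty":-14,"tz":-8,"jaw":60},{"rx":0,"ry":0,"rz":0,"tx":10,"ty":-14,"tz":-8,"jaw":60},{"rx":0,"ry":0,"rz":0,"tx":10,"ty":-14,"tz":-8,"jaw":60},{"rx":0,"ry":0,"rz":0,"tx":4,"ty":-10,"tz":-8,"jaw":60},{"rx":0,"ry":0,"rz":0,"tx":-7,"ty":0,"tz":-9,"jaw":60},{"rx":0,"ry":0,"rz":0,"tx":-14,"ty":0,"tz":-17,"jaw":60},{"rx":0,"ry":0,"rz":0,"tx":-14,"ty":0,"tz":-17,"jaw":60},{"rx":0,"ry":0,"rz":0,"tx":-14,"ty":0,"tz":-17,"jaw":60},{"rx":0,"ry":0,"rz":0,"tx":-14,"ty":0,"tz":-17,"jaw":60},{"rx":0,"ry":0,"rz":0,"tx":-14,"ty":0,"tz":-17,"jaw":60},{"rx":0,"ry":0,"rz":0,"tx":-14,"ty":0,"tz":-17,"jaw":60},{"rx":0,"ry":0,"rz":0,"tx":-14,"ty":0,"tz":-17,"jaw":60},{"rx":0,"ry":0,"rz":0,"tx":-14,"ty":0,"tz":-17,"jaw":60},{"rx":0,"ry":0,"rz":0,"tx":-14,"ty":0,"tz":-17,"jaw":60},{"rx":0,"ry":0,"rz":0,"tx":-7,"ty":0,"tz":-9,"jaw":60},{"rx":0,"ry":0,"rz":0,"tx":0,"ty":0,"tz":0,"jaw":60}]' 40;python3 -c "
from h import *
go([.44,-.10,.26],lean(40,-8.2)); print(env.get_obs()['qpos'].round(1))
t=env.read_camera('top'); cv2.imwrite('pics/t10.png',t['img'][:,:,::-1])"
```

```text
time_s: 10.8
tool_pos: [0.4437, 0.1912, 0.2647]
tool_rot: [179.7, 39.8, 81.6]
force: [0.1, -0.2, -2.7]
grip_width: 0.0658
t 10.8 pos [0.4437 0.1912 0.2647] F [ 0.1 -0.2 -2.7] w 0.0658
 rot [ 0.1 -0.2 -0.2] n 1.0
 shift after turn [-218.2   37.8  189.2]
 shift now [-218.8   38.   188.4] rows 8.0
[-52.2  17.8  10.6  90.5  22.1 102.9 -50.6]
```

View pics/t10.png

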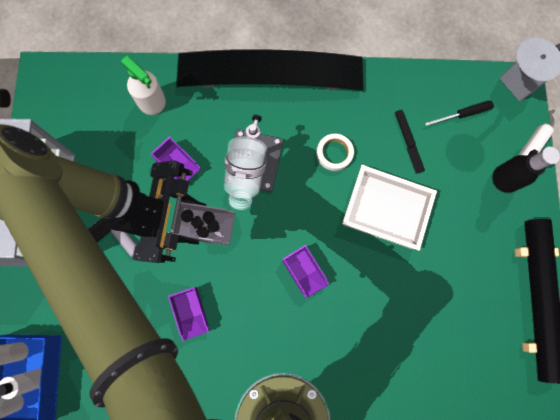

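```bash
python3 -c "
from h import *
go([.44,-.05,.27],lean(40,-8.2))
L=lean(40,-8.2); print((L.inv().apply(np.array([.095,-.181,-.01]))*1000).round(1))"
```

```text
t 10.85 pos [0.4432 0.1911 0.2627] F [ 0.3  0.2 -2.9] w 0.066
 rot [ 0.1 -0.1 -0.1] n 1.0
 shift after turn [-187.8   31.2  148.1]
 shift now [-188.1   31.3  147.6] rows 7.0
[-120.4  119.8  114.1]
```

```bash
python3 -m pendant '[{"rx":0,"ry":0,"rz":0,"tx":-10.5,"ty":1.7,"tz":8.2,"jaw":60},{"rx":0,"ry":0,"rz":0,"tx":-21,"ty":3.5,"tz":16.5,"jaw":60},{"rx":0,"ry":0,"rz":0,"tx":-21,"ty":3.5,"tz":16.5,"jaw":60},{"rx":0,"ry":0,"rz":0,"tx":-21,"ty":3.5,"tz":16.5,"jaw":60},{"rx":0,"ry":0,"rz":0,"tx":-21,"ty":3.5,"tz":16.5,"jaw":60},{"rx":0,"ry":0,"rz":0,"tx":-21,"ty":3.5,"tz":16.5,"jaw":60},{"rx":0,"ry":0,"rz":0,"tx":-21,"ty":3.5,"tz":16.5,"jaw":60},{"rx":0,"ry":0,"rz":0,"tx":-21,"ty":3.5,"tz":16.5,"jaw":60},{"rx":0,"ry":0,"rz":0,"tx":-21,"ty":3.5,"tz":16.5,"jaw":60},{"rx":0,"ry":0,"rz":0,"tx":-10.5,"ty":1.7,"tz":8.2,"jaw":60},{"rx":0,"ry":0,"rz":0,"tx":0,"ty":0,"tz":0,"jaw":60}]' 40;python3 -c "
from h import *
go([.535,-.231,.26],lean(40,-8.2)); print(env.get_obs()['qpos'].round(1))"
```

```text
time_s: 11.77
tool_pos: [0.4378, -0.0555, 0.2687]
tool_rot: [-179.8, 40.1, 81.5]
force: [0.4, -0.5, -2.8]
grip_width: 0.0655
t 11.77 pos [ 0.4378 -0.0555  0.2687] F [ 0.4 -0.5 -2.8] w 0.0655
 rot [-0.3  0.1 -0.2] n 1.0
 shift after turn [-116.8  121.2  109.4]
 shift now [-116.2  122.2  108.9] rows 6.0
[-41.2   1.9  18.8 108.4  32.9  92.6 -36.1]
```

```bash
python3 -m pendant '[{"rx":0,"ry":0,"rz":0,"tx":-6,"ty":7,"tz":6,"jaw":60},{"rx":0,"ry":0,"rz":0,"tx":-13,"ty":13.5,"tz":12,"jaw":60},{"rx":0,"ry":0,"rz":0,"tx":-13,"ty":13.5,"tz":12,"jaw":60},{"rx":0,"ry":0,"rz":0,"tx":-13,"ty":13.5,"tz":12,"jaw":60},{"rx":0,"ry":0,"rz":0,"tx":-13,"ty":13.5,"tz":12,"jaw":60},{"rx":0,"ry":0,"rz":0,"tx":-13,"ty":13.5,"tz":12,"jaw":60},{"rx":0,"ry":0,"rz":0,"tx":-13,"ty":13.5,"tz":12,"jaw":60},{"rx":0,"ry":0,"rz":0,"tx":-13,"ty":13.5,"tz":12,"jaw":60},{"rx":0,"ry":0,"rz":0,"tx":-13,"ty":13.5,"tz":12,"jaw":60},{"rx":0,"ry":0,"rz":0,"tx":-6,"ty":7,"tz":6,"jaw":60},{"rx":0,"ry":0,"rz":0,"tx":0,"ty":0,"tz":0,"jaw":60}]' 40;python3 -c "
from h import *
go([.535,-.231,.17],lean(40,-8.2)); print(env.get_obs()['qpos'].round(1))
t=env.read_camera('top'); cv2.imwrite('pics/t11.png',t['img'][:,:,::-1])
s=env.read_camera('side'); cv2.imwrite('pics/s11.png',s['img'][:,:,::-1])"
```

```text
time_s: 12.68
tool_pos: [0.538, -0.2271, 0.2607]
tool_rot: [-179.9, 40.1, 81.7]
force: [-1.2, 0.8, -2.0]
grip_width: 0.0657
t 12.68 pos [ 0.538  -0.2271  0.2607] F [-1.2  0.8 -2. ] w 0.0657
 rot [-0.1  0.1 -0. ] n 1.0
 shift after turn [55.  -2.4 72.2]
 shift now [55.1 -2.3 72.1] rows 3.0
[-28.   11.6  28.9 100.1  34.9  78.4 -17.5]
```

View pics/t11.png

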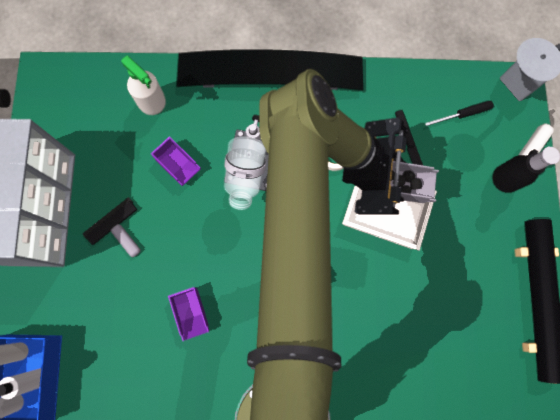

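View pics/s11.png

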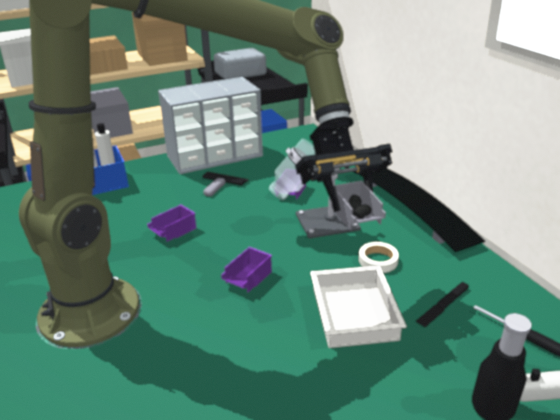

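```bash
python3 -m pendant '[{"rx":0,"ry":0,"rz":0,"tx":11,"ty":0,"tz":14,"jaw":60},{"rx":0,"ry":0,"rz":0,"tx":16,"ty":-1,"tz":22,"jaw":60},{"rx":0,"ry":0,"rz":0,"tx":17,"ty":-1,"tz":22,"jaw":60},{"rx":0,"ry":0,"rz":0,"tx":11,"ty":0,"tz":14,"jaw":60},{"rx":0,"ry":3,"rz":0,"tx":0,"ty":0,"tz":0,"jaw":60},{"rx":0,"ry":6,"rz":0,"tx":0,"ty":0,"tz":0,"jaw":60},{"rx":0,"ry":6,"rz":0,"tx":0,"ty":0,"tz":0,"jaw":60},{"rx":0,"ry":6,"rz":0,"tx":0,"ty":0,"tz":0,"jaw":60},{"rx":0,"ry":6,"rz":0,"tx":0,"ty":0,"tz":0,"jaw":60},{"rx":0,"ry":6,"rz":0,"tx":0,"ty":0,"tz":0,"jaw":60},{"rx":0,"ry":6,"rz":0,"tx":0,"ty":0,"tz":0,"jaw":60},{"rx":0,"ry":0,"rz":0,"tx":0,"ty":0,"tz":0,"jaw":60}]' 40;python3 -c "
from h import *
go([.535,-.231,.16],lean(0,-8.2)); print(env.get_obs()['qpos'].round(1))
t=env.read_camera('top'); crop(t,300,100,460,260,'t12',4)
s=env.read_camera('side'); crop(s,280,120,430,370,'s12',3)"
```

```text
time_s: 13.78
tool_pos: [0.5337, -0.2333, 0.1717]
tool_rot: [180.0, 1.0, 81.4]
force: [-1.4, -2.3, -1.3]
grip_width: 0.0655
t 13.78 pos [ 0.5337 -0.2333  0.1717] F [-1.4 -2.3 -1.3] w 0.0655
 rot [ 0.   1.  -0.4] n 1.0
 shift after turn [ 2.5  1.  11.7]
 shift now [ 2.7  0.9 11.7] rows 1.0
[-5.2 13.1 29.6 99.2 -5.9 69.2 17.2]
```

View pics/t12.png

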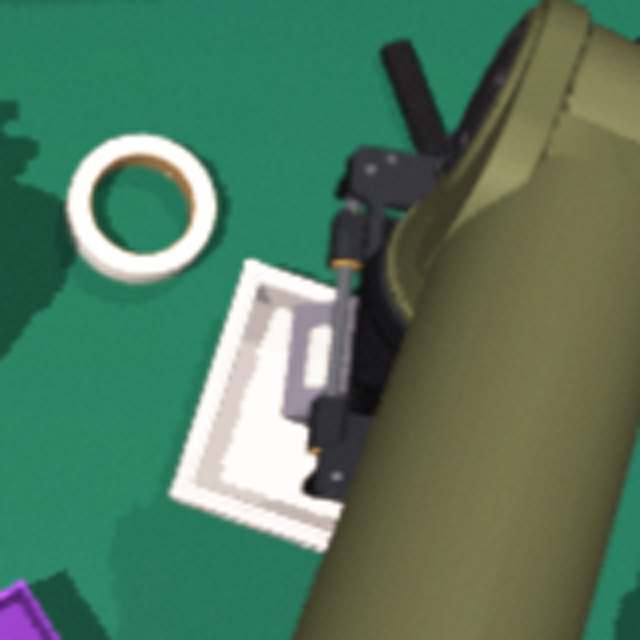

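View pics/s12.png

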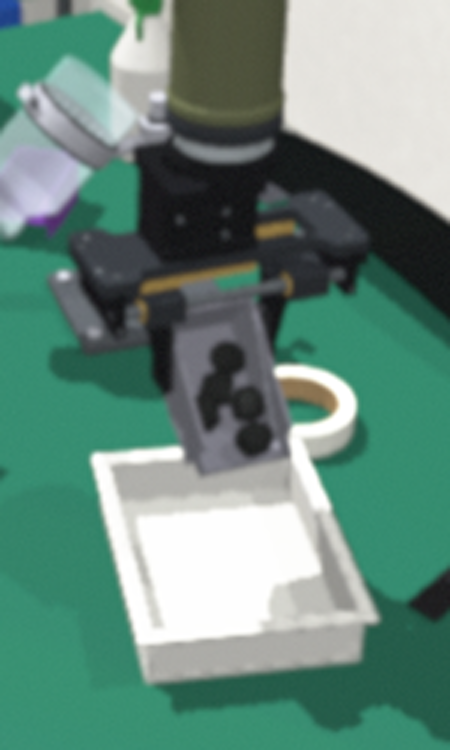

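The buffers are still in the bin at about 39° tilt, and the bin is over the tray. Lowering and tilting on.

```bash
python3 -m pendant '[{"rx":0,"ry":0,"rz":0,"tx":-7,"ty":0,"tz":12,"jaw":60},{"rx":0,"ry":0,"rz":0,"tx":-8,"ty":0,"tz":13,"jaw":60},{"rx":0,"ry":4,"rz":0,"tx":0,"ty":0,"tz":0,"jaw":60},{"rx":0,"ry":6,"rz":0,"tx":0,"ty":0,"tz":0,"jaw":60},{"rx":0,"ry":6,"rz":0,"tx":0,"ty":0,"tz":0,"jaw":60},{"rx":0,"ry":6,"rz":0,"tx":0,"ty":0,"tz":0,"jaw":60},{"rx":0,"ry":6,"rz":0,"tx":0,"ty":0,"tz":0,"jaw":60},{"rx":0,"ry":0,"rz":0,"tx":0,"ty":0,"tz":0,"jaw":60},{"rx":0,"ry":0,"rz":0,"tx":0,"ty":0,"tz":0,"jaw":60}]' 40;python3 -c "
from h import *
go([.535,-.25,.145],lean(-50,-8.2)); print(env.get_obs()['qpos'].round(1))
s=env.read_camera('side'); crop(s,280,120,430,370,'s13',3)"
```

```text
time_s: 14.63
tool_pos: [0.5316, -0.2452, 0.143]
tool_rot: [-179.6, -26.9, 81.5]
force: [0.3, 1.1, -2.4]
grip_width: 0.0658
t 14.63 pos [ 0.5316 -0.2452  0.143 ] F [ 0.3  1.1 -2.4] w 0.0658
 rot [-0.2 23.1 -0.3] n 4.0
 shift after turn [-1.2  4.1 -4.6]
 shift now [-2.9  4.1 -3.8] rows 1.0
[ 14.8  25.2  27.3  92.7 -33.6  82.8  42.7]
```

View pics/s13.png

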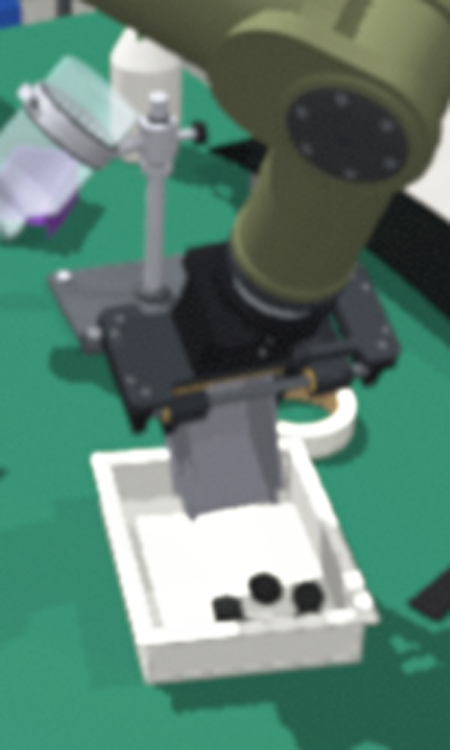

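```bash
python3 -m pendant '[{"rx":0,"ry":6,"rz":0,"tx":0,"ty":0,"tz":0,"jaw":60},{"rx":0,"ry":6,"rz":0,"tx":0,"ty":0,"tz":0,"jaw":60},{"rx":0,"ry":6,"rz":0,"tx":0,"ty":0,"tz":0,"jaw":60},{"rx":0,"ry":0,"rz":0,"tx":0,"ty":0,"tz":0,"jaw":60},{"rx":0,"ry":0,"rz":0,"tx":0,"ty":0,"tz":0,"jaw":60},{"rx":0,"ry":0,"rz":0,"tx":0,"ty":0,"tz":0,"jaw":60}]' 40;python3 -c "
from h import *
go([.535,-.25,.28],lean(40,-8.2)); print(env.get_obs()['qpos'].round(1))
s=env.read_camera('side'); crop(s,280,120,430,370,'s14',3)
t=env.read_camera('top'); crop(t,300,100,460,260,'t14',4)"
```

```text
time_s: 15.18
tool_pos: [0.5342, -0.2424, 0.1467]
tool_rot: [179.9, -44.9, 82.1]
force: [0.1, 0.7, -0.4]
grip_width: 0.0656
t 15.18 pos [ 0.5342 -0.2424  0.1467] F [ 0.1  0.7 -0.4] w 0.0656
 rot [  0.  -84.9   0.2] n 12.0
 shift after turn [-91.4   1.9 -97.4]
 shift now [ 88.8   2.  -99.7] rows 4.0
[ 24.9  34.   24.1  87.3 -45.5  95.8  50.7]
```

View pics/s14.png

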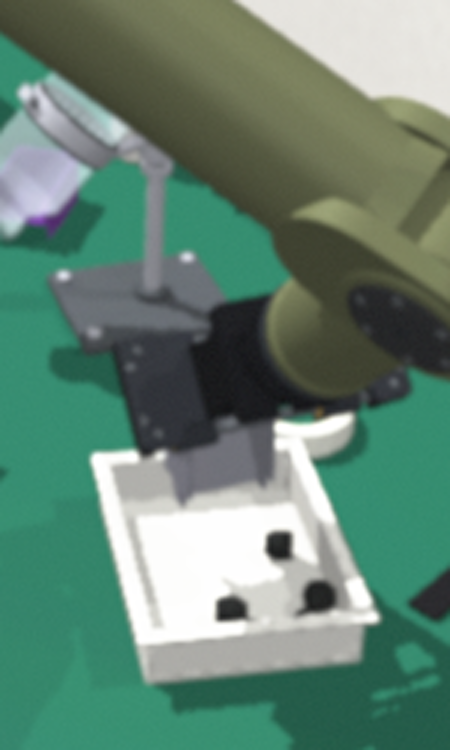

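View pics/t14.png

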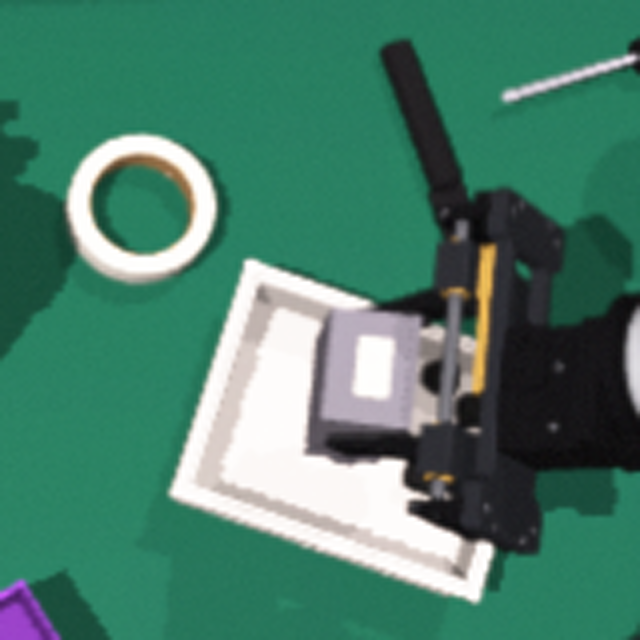

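```bash
python3 -m pendant '[{"rx":0,"ry":6,"rz":0,"tx":0,"ty":0,"tz":0,"jaw":60},{"rx":0,"ry":0,"rz":0,"tx":0,"ty":0,"tz":0,"jaw":60},{"rx":0,"ry":0,"rz":0,"tx":0,"ty":0,"tz":0,"jaw":60},{"rx":0,"ry":-6,"rz":0,"tx":0,"ty":0,"tz":0,"jaw":60},{"rx":0,"ry":0,"rz":0,"tx":22,"ty":0,"tz":-25,"jaw":60},{"rx":0,"ry":0,"rz":0,"tx":22,"ty":0,"tz":-25,"jaw":60},{"rx":0,"ry":0,"rz":0,"tx":22,"ty":0,"tz":-25,"jaw":60},{"rx":0,"ry":0,"rz":0,"tx":22,"ty":0,"tz":-25,"jaw":60},{"rx":0,"ry":-7,"rz":0,"tx":0,"ty":0,"tz":0,"jaw":60},{"rx":0,"ry":-7,"rz":0,"tx":0,"ty":0,"tz":0,"jaw":60},{"rx":0,"ry":-7,"rz":0,"tx":0,"ty":0,"tz":0,"jaw":60},{"rx":0,"ry":-7,"rz":0,"tx":0,"ty":0,"tz":0,"jaw":60},{"rx":0,"ry":-7,"rz":0,"tx":0,"ty":0,"tz":0,"jaw":60},{"rx":0,"ry":-7,"rz":0,"tx":0,"ty":0,"tz":0,"jaw":60},{"rx":0,"ry":-7,"rz":0,"tx":0,"ty":0,"tz":0,"jaw":60}]' 40;python3 -c "
from h import *
go([.535,-.25,.28],lean(40,-8.2)); print(env.get_obs()['qpos'].round(1))
s=env.read_camera('side'); crop(s,280,120,430,370,'s15',3)"
```

```text
time_s: 16.53
tool_pos: [0.5329, -0.2522, 0.2824]
tool_rot: [179.6, 4.3, 81.9]
force: [-0.3, 0.5, -2.2]
grip_width: 0.0656
t 16.53 pos [ 0.5329 -0.2522  0.2824] F [-0.3  0.5 -2.2] w 0.0656
 rot [  0.5 -35.7  -0.1] n 6.0
 shift after turn [3.4 1.8 0.3]
 shift now [2.6 1.8 2.2] rows 1.0
[-3.5  9.  26.9 90.6  0.  79.9 15. ]
```

View pics/s15.png

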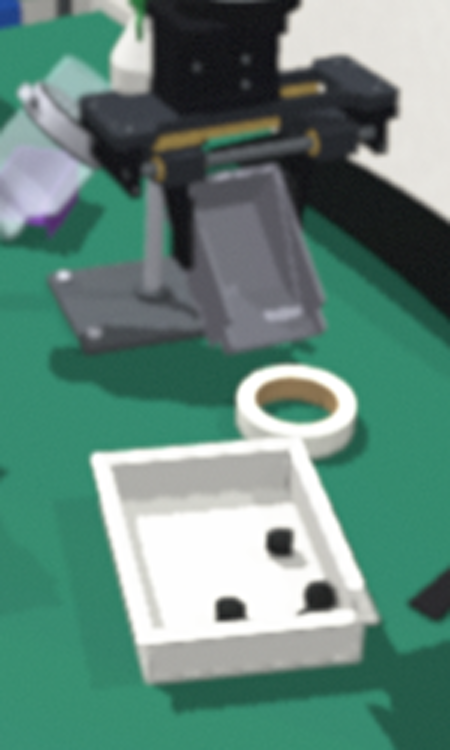

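The bin is empty. I'll level it and retrace the route.

```bash
python3 -m pendant '[{"rx":0,"ry":-6,"rz":0,"tx":0,"ty":0,"tz":0,"jaw":60},{"rx":0,"ry":-6,"rz":0,"tx":0,"ty":0,"tz":0,"jaw":60},{"rx":0,"ry":-6,"rz":0,"tx":0,"ty":0,"tz":0,"jaw":60},{"rx":0,"ry":-6,"rz":0,"tx":0,"ty":0,"tz":0,"jaw":60},{"rx":0,"ry":-6,"rz":0,"tx":0,"ty":0,"tz":0,"jaw":60},{"rx":0.5,"ry":-5.5,"rz":0,"tx":0,"ty":0,"tz":0,"jaw":60},{"rx":0,"ry":0,"rz":0,"tx":0,"ty":0,"tz":0,"jaw":60}]' 40;python3 -c "
from h import *
go([.44,-.05,.275],lean(40,-8.2)); print(env.get_obs()['qpos'].round(1))"
```

```text
time_s: 17.17
tool_pos: [0.5325, -0.2472, 0.276]
tool_rot: [-179.1, 39.4, 82.5]
force: [0.1, 1.9, -2.2]
grip_width: 0.0658
t 17.17 pos [ 0.5325 -0.2472  0.276 ] F [ 0.1  1.9 -2.2] w 0.0658
 rot [-0.4 -0.6  0.6] n 1.0
 shift after turn [ 140.1 -119.7 -116.2]
 shift now [ 142.5 -119.1 -113.8] rows 6.0
[-19.3   9.9  21.4  99.1  36.1  79.5 -15.1]
```

```bash
python3 -m pendant '[{"rx":-0.4,"ry":-0.6,"rz":0.6,"tx":0,"ty":0,"tz":0,"jaw":60},{"rx":0,"ry":0,"rz":0,"tx":14,"ty":-12,"tz":-11.6,"jaw":60},{"rx":0,"ry":0,"rz":0,"tx":21,"ty":-18,"tz":-17.4,"jaw":60},{"rx":0,"ry":0,"rz":0,"tx":21,"ty":-18,"tz":-17.4,"jaw":60},{"rx":0,"ry":0,"rz":0,"tx":21,"ty":-18,"tz":-17.4,"jaw":60},{"rx":0,"ry":0,"rz":0,"tx":21,"ty":-18,"tz":-17.4,"jaw":60},{"rx":0,"ry":0,"rz":0,"tx":21,"ty":-18,"tz":-17.4,"jaw":60},{"rx":0,"ry":0,"rz":0,"tx":21,"ty":-18,"tz":-17.4,"jaw":60},{"rx":0,"ry":0,"rz":0,"tx":0,"ty":0,"tz":0,"jaw":60}]' 40;python3 -c "
from h import *
go([.44,.19,.27],lean(40,-8.2)); print(env.get_obs()['qpos'].round(1))
t=env.read_camera('top'); cv2.imwrite('pics/t16.png',t['img'][:,:,::-1]); crop(t,330,150,450,260,'t16c',5)"
```

```text
time_s: 17.92
tool_pos: [0.4397, -0.0499, 0.277]
tool_rot: [179.7, 39.6, 81.4]
force: [0.7, 1.0, -1.0]
grip_width: 0.0657
t 17.92 pos [ 0.4397 -0.0499  0.277 ] F [ 0.7  1.  -1. ] w 0.0657
 rot [ 0.  -0.4 -0.3] n 1.0
 shift after turn [ 186.5  -34.  -147.3]
 shift now [ 187.2  -34.9 -146.1] rows 7.0
[-33.3   1.8  10.2 107.3  32.9  93.5 -36.1]
```

View pics/t16.png

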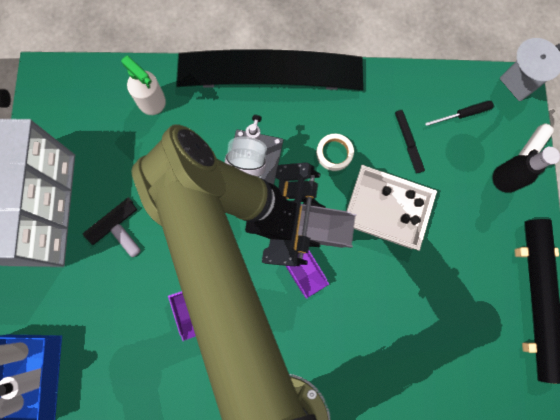

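View pics/t16c.png

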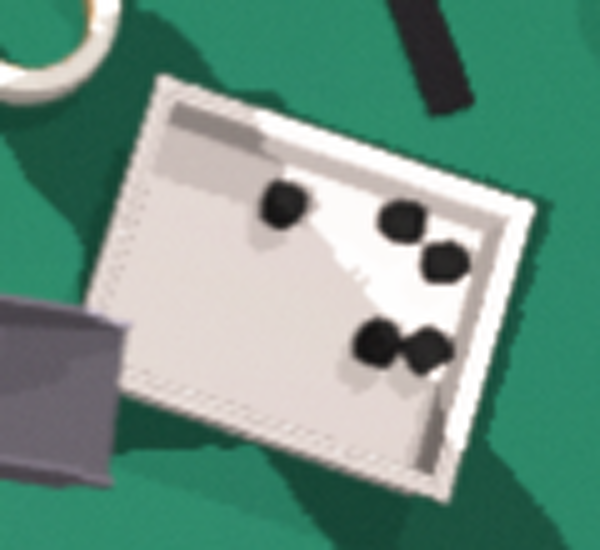

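All five are in the tray, at (387,191), (411,195), (419,203), (406,219) and (416,220). Returning the bin.

```bash
python3 -m pendant '[{"rx":0,"ry":-0.4,"rz":-0.3,"tx":10,"ty":-2,"tz":-8,"jaw":60},{"rx":0,"ry":0,"rz":0,"tx":21,"ty":-4,"tz":-16.5,"jaw":60},{"rx":0,"ry":0,"rz":0,"tx":21,"ty":-4,"tz":-16.5,"jaw":60},{"rx":0,"ry":0,"rz":0,"tx":21,"ty":-4,"tz":-16.5,"jaw":60},{"rx":0,"ry":0,"rz":0,"tx":21,"ty":-4,"tz":-16.5,"jaw":60},{"rx":0,"ry":0,"rz":0,"tx":21,"ty":-4,"tz":-16.5,"jaw":60},{"rx":0,"ry":0,"rz":0,"tx":21,"ty":-4,"tz":-16.5,"jaw":60},{"rx":0,"ry":0,"rz":0,"tx":21,"ty":-4,"tz":-16.5,"jaw":60},{"rx":0,"ry":0,"rz":0,"tx":21,"ty":-4,"tz":-16.5,"jaw":60},{"rx":0,"ry":0,"rz":0,"tx":10,"ty":-2,"tz":-8,"jaw":60},{"rx":0,"ry":0,"rz":0,"tx":0,"ty":0,"tz":0,"jaw":60}]' 40;python3 -c "
from h import *
go([.445,.190,.05],lean(40,-8.2)); print(env.get_obs()['qpos'].round(1))
L=lean(40,-8.2);print((L.inv().apply(np.array([.4937-.445+.008,.1284-.19,-.008]))*1000).round(1))"
```

```text
time_s: 18.88
tool_pos: [0.4407, 0.1893, 0.2667]
tool_rot: [180.0, 40.4, 81.6]
force: [-0.8, 0.2, -0.5]
grip_width: 0.0658
t 18.88 pos [0.4407 0.1893 0.2667] F [-0.8  0.2 -0.5] w 0.0658
 rot [-0.1  0.4 -0.1] n 1.0
 shift after turn [140.3   4.2 165.2]
 shift now [141.5   4.1 164.2] rows 6.0
[-45.2  17.7   1.8  90.3  24.  104.4 -52.5]
[-35.4  64.9  40.1]
```

```bash
python3 -m pendant '[{"rx":0,"ry":0.4,"rz":0,"tx":9,"ty":0,"tz":10.5,"jaw":60},{"rx":0,"ry":0,"rz":0,"tx":17.6,"ty":0.5,"tz":20.6,"jaw":60},{"rx":0,"ry":0,"rz":0,"tx":17.6,"ty":0.5,"tz":20.6,"jaw":60},{"rx":0,"ry":0,"rz":0,"tx":17.6,"ty":0.5,"tz":20.6,"jaw":60},{"rx":0,"ry":0,"rz":0,"tx":17.6,"ty":0.5,"tz":20.6,"jaw":60},{"rx":0,"ry":0,"rz":0,"tx":17.6,"ty":0.5,"tz":20.6,"jaw":60},{"rx":0,"ry":0,"rz":0,"tx":17.6,"ty":0.5,"tz":20.6,"jaw":60},{"rx":0,"ry":0,"rz":0,"tx":17.6,"ty":0.5,"tz":20.6,"jaw":60},{"rx":0,"ry":0,"rz":0,"tx":8,"ty":0,"tz":10,"jaw":60},{"rx":0,"ry":0,"rz":0,"tx":0,"ty":0,"tz":0,"jaw":60}]' 40;python3 -c "
from h import *
go([.5015,.1284,.040],lean(40,-8.2)); print(env.get_obs()['qpos'].round(1))
t=env.read_camera('top'); crop(t,150,110,290,270,'t17',4)
s=env.read_camera('side'); crop(s,200,120,340,260,'s17',4)"
```

```text
time_s: 19.72
tool_pos: [0.4434, 0.1844, 0.0492]
tool_rot: [-179.9, 40.3, 81.5]
force: [-0.8, -0.8, -0.9]
grip_width: 0.0658
t 19.72 pos [0.4434 0.1844 0.0492] F [-0.8 -0.8 -0.9] w 0.0658
 rot [-0.3  0.3 -0.3] n 1.0
 shift after turn [-30.2  65.5  37.4]
 shift now [-29.7  65.8  37.2] rows 3.0
[-44.4  30.7   1.6  99.7  23.1  83.7 -61. ]
```

View pics/t17.png

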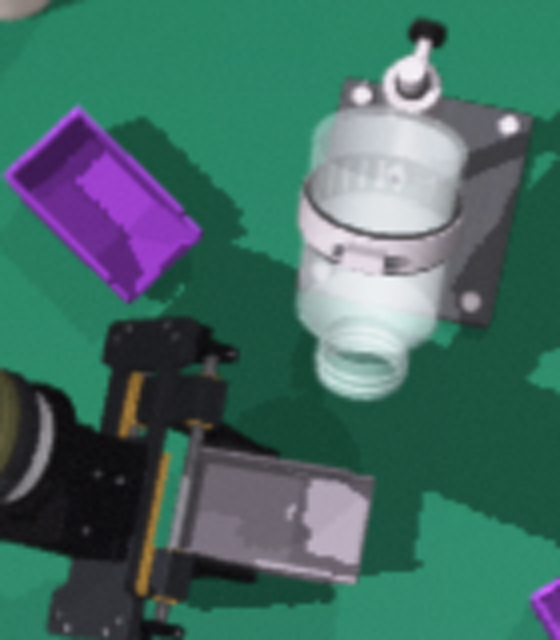

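View pics/s17.png

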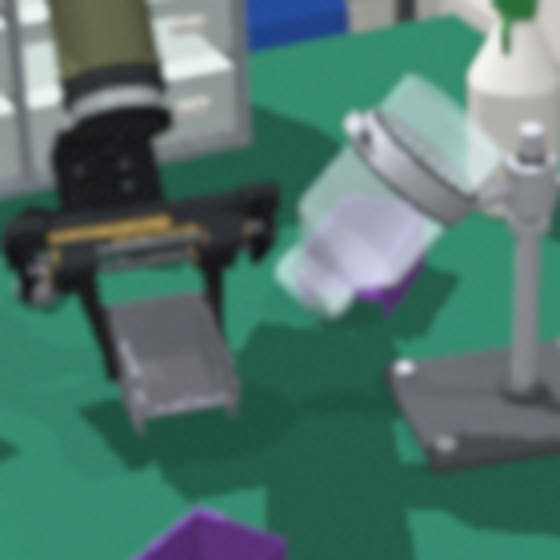

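```bash
python3 -m pendant '[{"rx":0,"ry":0.3,"rz":-0.3,"tx":-4,"ty":12,"tz":5,"jaw":60},{"rx":0,"ry":0,"rz":0,"tx":-7,"ty":15,"tz":9,"jaw":60},{"rx":0,"ry":0,"rz":0,"tx":-7,"ty":15,"tz":9,"jaw":60},{"rx":0,"ry":0,"rz":0,"tx":-7,"ty":14,"tz":9,"jaw":60},{"rx":0,"ry":0,"rz":0,"tx":-4,"ty":9,"tz":5,"jaw":60},{"rx":0,"ry":0,"rz":0,"tx":0,"ty":0,"tz":0,"jaw":60}]' 40;python3 -c "
from h import *
go([.5015,.1284,.0275],lean(40,-8.2))
t=env.read_camera('top'); crop(t,160,130,290,250,'t18',5)
s=env.read_camera('side'); crop(s,200,120,340,260,'s18',4)"
```

```text
time_s: 20.32
tool_pos: [0.5041, 0.128, 0.0415]
tool_rot: [180.0, 39.9, 81.4]
force: [-0.0, 0.4, -0.6]
grip_width: 0.0661
t 20.32 pos [0.5041 0.128  0.0415] F [-0.   0.4 -0.6] w 0.0661
 rot [-0.2 -0.1 -0.3] n 1.0
 shift after turn [ 9.  -2.6 10.7]
 shift now [ 9.  -2.6 10.7] rows 1.0
```

View pics/t18.png

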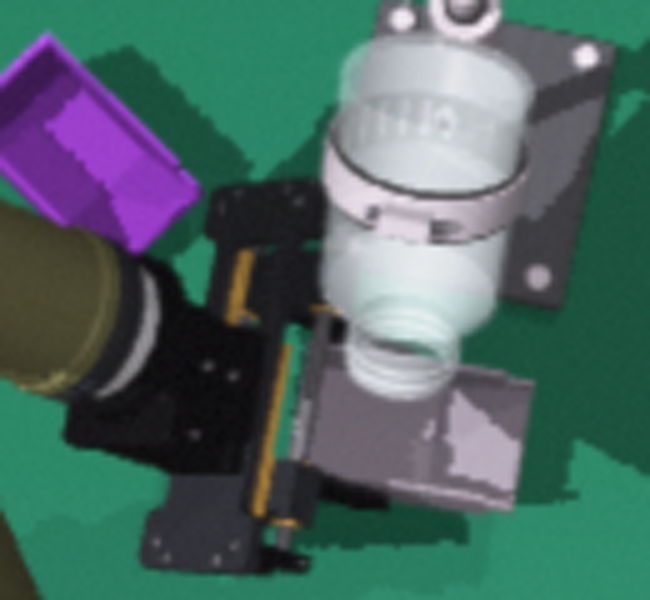

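View pics/s18.png

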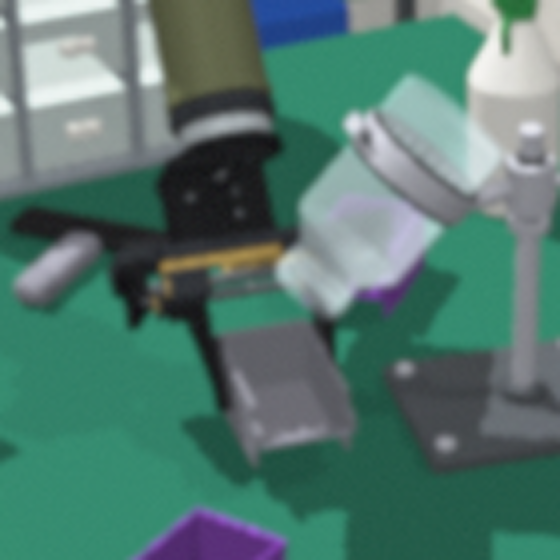

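```bash
python3 -m pendant '[{"rx":0,"ry":0,"rz":0,"tx":4,"ty":0,"tz":4.5,"jaw":60},{"rx":0,"ry":0,"rz":0,"tx":3.5,"ty":0,"tz":4,"jaw":60},{"rx":0,"ry":0,"rz":0,"tx":0,"ty":0,"tz":0,"jaw":60}]' 40; python3 -m pendant '[{"rx":0,"ry":0,"rz":0,"tx":1,"ty":0,"tz":1.2,"jaw":60},{"rx":0,"ry":0,"rz":0,"tx":0,"ty":0,"tz":0,"jaw":60}]' 40;python3 -m pendant '[{"rx":0,"ry":0,"rz":0,"tx":0.8,"ty":0,"tz":1,"jaw":60},{"rx":0,"ry":0,"rz":0,"tx":0,"ty":0,"tz":0,"jaw":60}]' 40
```

```text
time_s: 20.67
tool_pos: [0.5007, 0.1337, 0.0283]
tool_rot: [-179.7, 39.8, 82.1]
force: [-1.5, -0.5, -1.1]
grip_width: 0.0656
time_s: 20.83
tool_pos: [0.5015, 0.1332, 0.0278]
tool_rot: [-179.8, 39.8, 82.0]
force: [1.5, -0.1, -1.3]
grip_width: 0.0657
time_s: 21.0
tool_pos: [0.5019, 0.1329, 0.0268]
tool_rot: [-179.8, 39.8, 81.9]
force: [0.0, 0.2, -0.9]
grip_width: 0.0654
```

```bash
python3 -m pendant '[{"rx":0,"ry":0,"rz":0,"tx":0.7,"ty":0,"tz":0.8,"jaw":60},{"rx":0,"ry":0,"rz":0,"tx":0,"ty":0,"tz":0,"jaw":60}]' 40;python3 -m pendant '[{"rx":0,"ry":0,"rz":0,"tx":0.7,"ty":0,"tz":0.8,"jaw":60},{"rx":0,"ry":0,"rz":0,"tx":0,"ty":0,"tz":0,"jaw":60}]' 40; python3 -m pendant '[{"rx":0,"ry":0,"rz":0,"tx":0.7,"ty":0,"tz":0.8,"jaw":60},{"rx":0,"ry":0,"rz":0,"tx":0,"ty":0,"tz":0,"jaw":60}]' 40
```

```text
time_s: 21.17
tool_pos: [0.5021, 0.1329, 0.0265]
tool_rot: [-179.9, 39.8, 81.8]
force: [-1.0, 0.9, 3.8]
grip_width: 0.0658
time_s: 21.33
tool_pos: [0.502, 0.133, 0.0265]
tool_rot: [-179.9, 39.9, 81.8]
force: [-2.1, 1.7, 8.1]
grip_width: 0.0656
time_s: 21.5
tool_pos: [0.502, 0.133, 0.0264]
tool_rot: [-179.9, 39.9, 81.8]
force: [-3.5, 2.1, 12.4]
grip_width: 0.0656
```

```bash
python3 -m pendant '[{"rx":0,"ry":0,"rz":0,"tx":-1,"ty":0,"tz":-1.2,"jaw":60},{"rx":0,"ry":0,"rz":0,"tx":0,"ty":0,"tz":0,"jaw":60},{"rx":0,"ry":0,"rz":0,"tx":0,"ty":0,"tz":0,"jaw":70},{"rx":0,"ry":0,"rz":0,"tx":0,"ty":0,"tz":0,"jaw":87},{"rx":0,"ry":0,"rz":0,"tx":0,"ty":0,"tz":0,"jaw":87},{"rx":0,"ry":0,"rz":0,"tx":0,"ty":0,"tz":0,"jaw":87},{"rx":0,"ry":0,"rz":0,"tx":0,"ty":0,"tz":0,"jaw":87},{"rx":0,"ry":0,"rz":0,"tx":0,"ty":0,"tz":0,"jaw":87}]' 40;python3 -c "
from h import *
go([.5015,.1284,.0275],lean(40,-8.2))
t=env.read_camera('top'); crop(t,160,130,290,250,'t19',5)
s=env.read_camera('side'); crop(s,200,120,340,260,'s19',4)"
```

```text
time_s: 22.17
tool_pos: [0.5019, 0.1327, 0.0251]
tool_rot: [-179.8, 39.8, 81.9]
force: [0.8, 0.6, -0.0]
grip_width: 0.0864
t 22.17 pos [0.5019 0.1327 0.0251] F [ 0.8  0.6 -0. ] w 0.0864
 rot [-0.1 -0.2  0.1] n 1.0
 shift after turn [-4.8  0.2  1. ]
 shift now [-4.8  0.2  0.9] rows 1.0
```

View pics/t19.png

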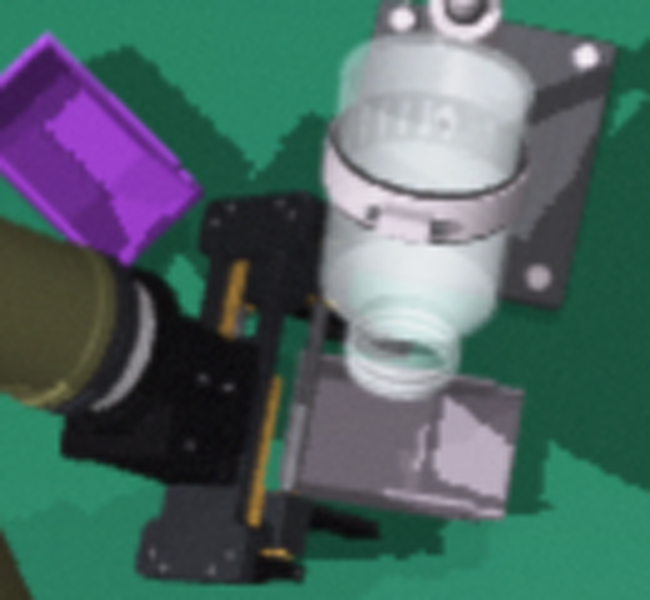

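View pics/s19.png

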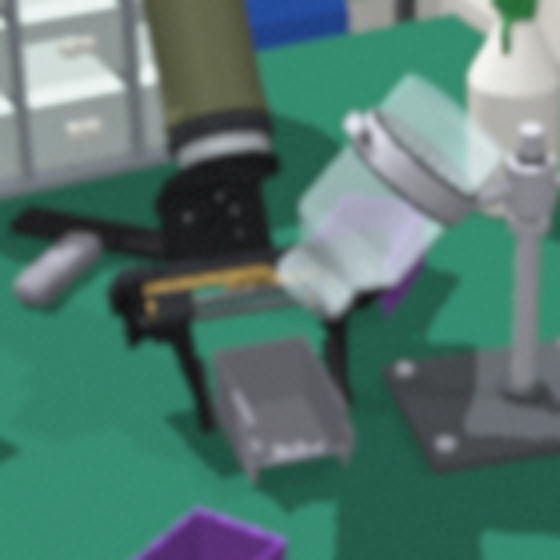

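Released, with the bin flat on the bench. Backing straight out along the fingers.

```bash
python3 -m pendant '[{"rx":0,"ry":0,"rz":0,"tx":0,"ty":0,"tz":-10,"jaw":87},{"rx":0,"ry":0,"rz":0,"tx":0,"ty":0,"tz":-20,"jaw":87},{"rx":0,"ry":0,"rz":0,"tx":0,"ty":0,"tz":-25,"jaw":87},{"rx":0,"ry":0,"rz":0,"tx":0,"ty":0,"tz":-25,"jaw":87},{"rx":0,"ry":0,"rz":0,"tx":0,"ty":0,"tz":-30,"jaw":87},{"rx":0,"ry":0,"rz":0,"tx":0,"ty":-10,"tz":-30,"jaw":87},{"rx":0,"ry":0,"rz":0,"tx":0,"ty":-15,"tz":-30,"jaw":87},{"rx":0,"ry":0,"rz":0,"tx":0,"ty":0,"tz":-15,"jaw":87},{"rx":0,"ry":0,"rz":0,"tx":0,"ty":0,"tz":0,"jaw":87},{"rx":0,"ry":0,"rz":0,"tx":0,"ty":0,"tz":0,"jaw":87},{"rx":0,"ry":0,"rz":0,"tx":0,"ty":0,"tz":0,"jaw":87},{"rx":0,"ry":0,"rz":0,"tx":0,"ty":0,"tz":0,"jaw":87}]' 40;python3 - <<'E'
from h import *
go([.5,.2,.2]); t=env.read_camera('top'); s=env.read_camera('side'); cv2.imwrite('pics/t20.png',t['img'][:,:,::-1]); crop(s,200,120,420,330,'s20',3)
for c in(t,s):
    P=cloud(c); hsv=cv2.cvtColor(c["img"],cv2.COLOR_RGB2HSV)
    m=(P[...,0]>.44)&(P[...,0]<.56)&(P[...,1]>.03)&(P[...,1]<.19)&(P[...,2]>.020)&(P[...,2]<.056)&(hsv[...,1]<60)
    n,l,st_,_=cv2.connectedComponentsWithStats(m.astype(np.uint8)); k=1+np.argmax(st_[1:,4]); q=P[m]
    print(cv2.minAreaRect(q[:,:2].astype(np.float32)*1000), np.percentile(q[:,2],[2,98]).round(4))
    # rim height at back / sides
E
```

```text
time_s: 23.27
tool_pos: [0.4944, 0.2517, 0.1665]
tool_rot: [-179.8, 39.9, 81.8]
force: [0.2, -0.1, -1.0]
grip_width: 0.0868
t 23.27 pos [0.4944 0.2517 0.1665] F [ 0.2 -0.1 -1. ] w 0.0868
 shift now [-60.1  13.    6.6] rows 2.0
((498.2294921875, 109.40692901611328), (112.82188415527344, 66.27030181884766), 81.71839141845703) [0.0205 0.0534]
((498.0236511230469, 110.99494934082031), (119.19068908691406, 68.02079010009766), 82.2094955444336) [0.0211 0.0514]
```

View pics/t20.png

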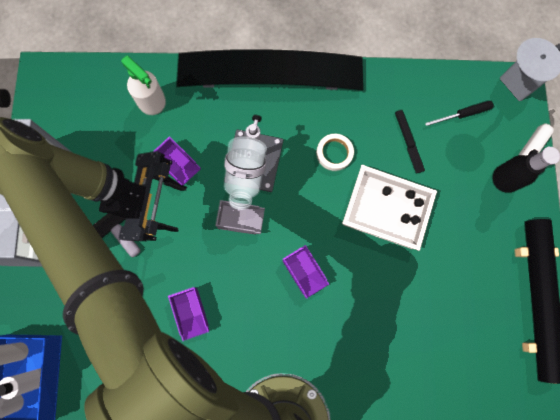

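View pics/s20.png

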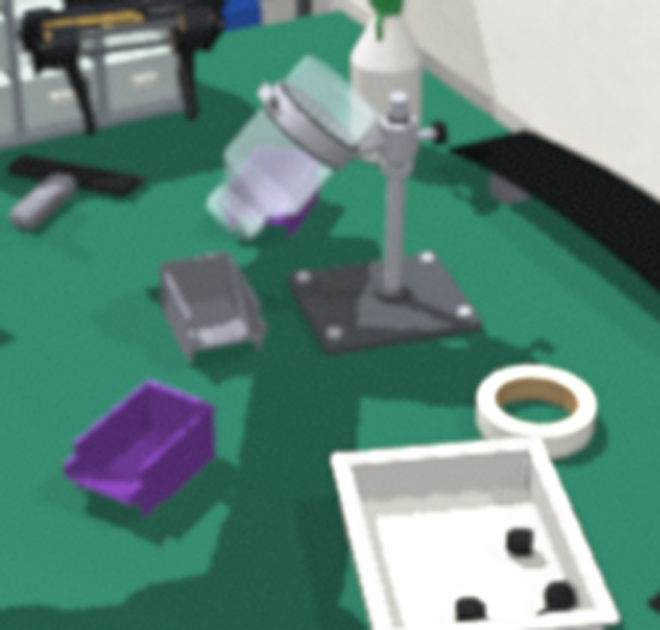

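The bin is upright and empty at about (0.498, 0.110), about 17 mm in -x of the mouth. All five buffers are in the tray, the tape, wedge and squeegee are where they were, and the arm is clear. Handing in.

```bash
python3 -c "
from cell import env
print(env.sign_off())"
```

```text
the job is handed in; nothing more can be done
None
```

The job is done and handed in at about 23 s of the allowed 69 s. `sign_off()` gave no verdict, so the checks below are my own.

- **Tapping:** I gave the jar three side taps, with 6 to 9 N read at the wrist. All five buffers dropped into the grey bin, and the jar looked empty in both pictures.
- **Pouring:** I took the bin by its sides with the fingers leaning 40 degrees and poured it out over the kit tray. I then set it back down under the mouth and withdrew.
- **Last pictures:**
  - The top view shows all five buffers in the tray. The side view shows only three, because the near wall hides the other two.
  - The bin is empty, upright and flat on the bench. The mouth is about 17 mm along x and a few mm along y from its centre, well inside the limits.
  - The jar hangs at rest.
  - I saw no shift in the tape, squeegee or wedge, though I did not measure them.
  - The gripper is clear, with about 1 N read at the wrist, which is the sensor's noise.
- **Disagreement between views:** the two cameras differed by about 2 mm on the bin's position. My estimates of the stand's post differed by up to about 1 cm, so the mouth offset is good only to about that.

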